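Hang a bearing on the bench rail

TASK

Slide the loose spindle hanger (the one with the blue tab standing on the bench) into the open right-hand end of the bench rail and push it along gently, past the yellow spring latch, until the stop's sprung buffer gives and the latch clicks up behind it. Then lower the loose bearing over the hanger's spindle so that it sits flat on its shoulder. Never force anything, and leave the black pliers and the funnel where they are.

Things in the scene. Friction and masses are not known exactly. Their poses are not given: they have to be found in the camera images.
- bench_rail: Fixed aluminium C-channel on two grey posts. Origin on the bench below it; +y along it from its open (robot's right) end to its capped end, slot towards -x (the robot). In mm it spans x -11 to 11, y -150 to 170, z 159 to 211; inside 16 (x) by 46 (z) about x 0, z 185; slot 14 high. A second hanger with a bearing is parked for good at y 130.
- rail_mouth (a point): Centre of the channel's open end, 185 mm above the bench; axes as bench_rail.
- locator: Dark steel locator fixed below the slot, elsewhere along the rail each time: strip with stop block (black thumb screw, rubber buffer) at its +y end, latch housing at -y end; top 197 mm above the bench. Origin on the bench below the channel, axes as bench_rail. When home, hanger_runner is within 2 mm of y = -1.5 mm here, at x 0, z about 185 mm.
- stop_face (a point): Centre of the stop block's face towards the open end, 31 mm to +y of the locator's origin, 177 mm above the bench. A sprung rubber buffer stands 6 mm out of it (4 N to start, then 2 N per mm) and meets the leading edge of the hanger's front plate. The latch clicks with the buffer about 4 mm pressed (11 to 13 N); 2.5 mm further the block is rigid.
- latch (a joint): Yellow spring latch bolt in the locator, bevelled towards the open end. 0 = up; grows (m) to 0.010 as pressed down. The hanger's plate presses it down about 5 mm while riding over it (some 3 to 8 N of push along the rail); it springs up behind the plate's trailing edge, and the buffer then holds the plate against it.
- latch_nose (a point): Top of the latch bolt, about 33 mm to -y of the locator's origin, 161 mm above the bench when up.
- hanger_grip (a point): Loose spindle hanger, about 0.25 kg, standing upright on the bench. This point: middle of its blue tab's gripping part, 80 mm above its underside. Tab 12 mm (x) by 22 mm (y), from 56 to 96 mm above the underside; pinch it across the 22 mm. Axes as bench_rail when fitted (spindle to -x). In the rail this point is at x -20, z 237 mm of bench_rail.
- hanger_runner (a point): Middle of the hanger's two white nylon runners, together 14.2 mm (x) by 44.2 mm (z), 60 mm long (y), ends round; 20 mm to +x of hanger_grip and 52 mm below it. They run inside the channel with 0.9 mm to spare all round. The front plate before them (60 mm long, 6 mm thick, z -28 to +28 of this point) stays 3 mm off the channel's face.
- hanger_seat (a point): Centre of the hanger's shoulder (30 mm across) on which a bearing rests, 49.5 mm to -x of hanger_grip and 42 mm below it. The spindle above it is 15 mm thick, 29 mm high, tapered at the tip.
- bearing_center (a point): Loose ball bearing lying flat on the bench, 52 mm across, bore 25 mm, 15 mm thick, about 0.1 kg; this point is its centre, half-way up; z is its axis. Pinch it across its outside.
- black_pliers: Black-handled pliers, 67 by 210 by 14 mm, lying on the bench; bystander. Origin at the middle of the underside.
- funnel: Aluminium funnel, 100 mm across, 98 mm high, standing mouth down; bystander. Origin at the centre of the underside.

How it is judged:
On the way:
1. the hanger is home in the rail, the latch up behind it, the bearing not yet on it (y of hanger_runner in the frame of locator between -0.004 and 0.003 m and x of hanger_runner in the frame of locator between -0.003 and 0.003 m and z of hanger_runner in the frame of locator between 0.182 and 0.188 m and angle between the y axis of hanger_grip and the y axis of bench_rail, either way round below 0.08 rad and angle between hanger_grip's own z axis and vertical below 0.14 rad and value of joint latch below 0.002 m and distance between bearing_center and hanger_seat above 0.06 m), for 0.2 s.
At the end, for the whole second after the job is handed in: The hanger is in the rail with its runners within 4 mm of the locator's middle, the latch up behind it (less than 2 mm pressed), the bearing flat on the hanger's shoulder round the spindle, both released and at rest (y of hanger_runner in the frame of locator between -0.004 and 0.003 m and x of hanger_runner in the frame of locator between -0.003 and 0.003 m and z of hanger_runner in the frame of locator between 0.182 and 0.188 m and angle between the y axis of hanger_grip and the y axis of bench_rail, either way round below 0.08 rad and angle between hanger_grip's own z axis and vertical below 0.14 rad and value of joint latch below 0.002 m and horizontal distance between bearing_center and hanger_seat below 0.008 m and z of bearing_center in the frame of hanger_seat between 0.004 and 0.012 m and angle between the z axis of bearing_center and the z axis of hanger_seat, either way round below 0.12 rad and linear speed of each of bearing, spindle_hanger below 0.02 m/s); the robot touches nothing.
It fails at once if the hanger is jammed against the rail with more than 40 N while it is being fitted (contact force between spindle_hanger and bench_rail above 40 N and distance between bearing_center and hanger_seat above 0.06 m).
It fails at once if the hanger is pressed against the stop or latch with more than 25 N (contact force between spindle_hanger and locator above 25 N).
It fails at once if the bearing is rammed on to the hanger with more than 25 N (contact force between bearing and spindle_hanger above 25 N).
It fails at once if the pliers or the funnel are moved by more than 2 cm (distance of any of black_pliers, funnel from where it was at the start of the episode above 0.02 m).
It also fails if it takes over 72 s, if anything falls off the work surface, if the arm or the gripper's body presses on something with over 40 N, if the wrist force passes 120 N, or if a joint passes its speed limit or range.

ROBOT

A 6-joint arm with a two-finger parallel gripper is mounted at the origin on a cart in front of the work surface, level with it; the furniture and walls round the work are solid. World frame = base frame: x ahead of the robot, y to its left, z up, the work surface at z = 0. Lengths are in m, angles in rad, forces in N, time in s.
With the tool pointing down it reaches from about 0.425 to 0.95 m from the base axis. Payload 3.5 kg.
Tool frame: the origin (TCP) lies at the very end of the fingers, on their centre line; the grasp point (between the pads) lies 19 mm behind it; z points along the fingers, y is the line along which they close (so a half turn about z gives the same grasp; the last joint's range is limited). The gripper opens to 85 mm and grips with 20 to 120 N. Pads are 22 mm wide; open, the fingers measure 114 mm over their backs; the gripper's body (76 mm by 85 mm) begins 54 mm behind the grasp point. The pads swing forward as they close: fully open they stand 13 mm farther back than shut.
Start: joints at [-1.38, 0.286, 1.577, -0, 1.279, -0.15], TCP at [0.226, -0.636, 0.231] pointing down, gripper open.
Joint ranges: [-2.77, 2.77], [-0.9, 2.22], [0.21, 2.48], [-1.53, 4.67], [0.24, 2.81], [-2.84, 2.84]. Speed limits (rad/s): [2.79, 2.79, 3.14, 3.14, 3.14, 3.14].

INTERFACE

Orientations are given as a unit quaternion [x, y, z, w].
In Python, from plant import ctrl gives the robot as it stands.
- The arm moves only by the tool carry_out, never from a script. Its argument "deltas" is one flat list of numbers, 6 for each row, row after row: the shift along the tool's x, y, z in m, then the turn, a rotation vector about the tool's x, y, z in rad. A call has 1 to 5 rows; each row is the pose to reach, as a shift and turn from the pose commanded when the call began, along the tool's axes at that moment; what a row does not reach only later rows make up. A row lasts 1/8 s, in which the tool goes at most 62.5 mm and 10.7 degrees, less where a joint would pass 70% of its speed; a pose out of reach is approached as far as the arm can. A call with a gripper value outside its range is refused whole. "grip" is the opening in per cent of the stroke, from 0 (shut) to 100 (fully open), set as the call begins (left out, the last holds). The fingers move at their own pace and stop on an object; "grip_force" is the grip in N (left out, the last holds). Time passes only in rows, so rows that repeat a pose let the fingers close. It gives the time, the measured TCP pose, the force, the opening and the grip force at its end, in the units of the state.
- ctrl.get_state(): the state, without advancing time (a new reading comes with each control period).
- ctrl.read_camera(name): name is "scene" or "side" or "wrist"; returns (picture, depth): 420x560x3 uint8, red, green, blue; 420x560 float32, m along the optical axis (not along the pixel's ray), 0 where there is no reading.
- ctrl.camera_model(name): a dict with "intrinsics" (3x3 intrinsics, pixels), "k1" (the pictures are not rectified: a ray, as slopes to the right and down, at radius r is drawn at 1 + k1 r^2 times it, then the intrinsics apply), "extrinsics" (4x4, takes a point from world to camera coordinates); the wrist camera has in their place "hand_eye" (4x4, takes a point from camera to tool coordinates, whose origin is the TCP and whose axes are the flange's). Camera axes: x right, y down, z forward; pixel columns grow to the right and rows downward; lengths in m; the calibration is good to about 2 mm. A picture is of the moment at which its call begins: read the wrist's pose just before it. camera_model takes no time and is no camera call.
- ctrl.sign_off(): hands the job in; it is judged then, once.
Trained networks look in the newest picture that a camera, given by its name, has taken for a name from the list of things; names that differ only in an ending like _2 or _b are one class to them, and where a whole thing is asked for, a point or a joint stands for the part that bears it (a point fixed in the world has none). Each returns a list of dicts, best first, with "score" (0 to 1); they miss things now and then, are a little off and sometimes report something else, mostly with a low value. They report only what shows in the picture. A call takes as long as a camera call.
- ctrl.find_in(camera, query): "uv" ([column, row] in pixels, amid what is visible of it).
The state is a dict: "time": time; "qpos": joint angles; "dq": joint speeds; "joint_efforts": joint torques, N m; "eef_pos": TCP position; "tcp_rot": TCP orientation; "contact_force": force on the tool from outside, world axes, zero at the start; "wrist_torque": the same for the moment, N m; "opening": opening from 0.0 (shut) to 1.0 (fully open); "finger_force": force on a finger pad.
Only numpy, scipy, OpenCV 4.12 (cv2) and the standard library are available. Lean on these libraries where they do the work, as an engineer would, in place of code of your own. Each camera call takes 0.05 s, during which the arm holds its last target. There are 200 camera calls.

## Working session

There is one attempt and no reset: what is moved stays moved. The work goes in short steps, Python scripts to look and compute and a tool call to move; the robot and the scene stay as the last step left them, time stands still between calls to the robot, and variables do not carry over. Pictures are saved under pics/ and viewed, at most 10 in all, crops included, and the job is handed in when it is done.

Besides the shell and the picture viewer there is one more tool, called after "Call:" by a JSON object that holds its "name" and its "arguments", one argument or row to a line. carry_out: Moves the arm, as the interface text tells. Its arguments: {"type":"object","properties":{"deltas":{"type":"array"},"grip":{"type":"number"},"grip_force":{"type":"number"}},"required":["deltas"]}

```bash
mkdir -p pics; cat > h.py <<'E'
import numpy as np, cv2
from scipy.spatial.transform import Rotation as R
from plant import ctrl
def T_cw(cam,st=None):
    m=ctrl.camera_model(cam)
    if 'extrinsics' in m: return np.linalg.inv(np.array(m['extrinsics']))
    st=st or ctrl.get_state()
    T=np.eye(4);T[:3,:3]=R.from_quat(st['tcp_rot']).as_matrix();T[:3,3]=st['eef_pos']
    return T@np.array(m['hand_eye'])
def rays(cam,uv):
    m=ctrl.camera_model(cam);K=np.array(m['intrinsics'])
    k=np.array([m['k1'],0,0,0,0],float)
    # forward: d = u(1+k1 r^2)
    return cv2.undistortPointsIter(np.array(uv,float).reshape(-1,1,2),K,k,None,None,(3,50,1e-10)).reshape(-1,2)
def pt(cam,uv,depth,T):
    s=rays(cam,uv);d=np.asarray(depth,float).reshape(-1,1)
    p=np.c_[s*d,d];return p@T[:3,:3].T+T[:3,3]
def onz(cam,uv,z,T):
    s=rays(cam,uv);v=np.c_[s,np.ones(len(s))]@T[:3,:3].T
    return T[:3,3]+v*((z-T[2,3])/v[:,2:3])
def cloud(cam,dep,T):
    v,u=np.mgrid[:420,:560];uv=np.c_[u.ravel(),v.ravel()]
    return pt(cam,uv,dep.ravel(),T).reshape(420,560,3)
def proj(cam,P,T):
    m=ctrl.camera_model(cam);K=np.array(m['intrinsics']);Ti=np.linalg.inv(T)
    p=np.atleast_2d(P)@Ti[:3,:3].T+Ti[:3,3];s=p[:,:2]/p[:,2:];s=s*(1+m['k1']*(s**2).sum(1,keepdims=True))
    return s@K[:2,:2].T+K[:2,2]
E
cat > a.py <<'E'
from h import *
ims=[]
names=['bench_rail','rail_mouth','locator','stop_face','latch','latch_nose','hanger_grip','hanger_runner','hanger_seat','bearing_center','black_pliers','funnel']
for c in ['scene','side','wrist']:
    T=T_cw(c);im,d=ctrl.read_camera(c);np.savez(c+'.npz',im=im,d=d,T=T)
    cv2.imwrite(f'pics/{c}0.png',im[:,:,::-1])
    if c=='wrist': pass
    print(c,T[:3,3].round(3),T[:3,2].round(2))
    C=cloud(c,d,T)
    for n in names:
        for r in ctrl.find_in(c,n)[:2]:
            u,v=np.round(r['uv']).astype(int);print(n,round(r['score'],2),(u,v),C[v,u].round(3))
E
python3 a.py
```

```text
scene [-0.451  0.285  1.185] [ 0.63 -0.3  -0.71]
bench_rail 0.85 (np.int64(144), np.int64(225)) [0.531 0.199 0.159]
rail_mouth 0.96 (np.int64(145), np.int64(220)) [0.528 0.194 0.179]
locator 0.76 (np.int64(154), np.int64(227)) [0.524 0.175 0.147]
stop_face 0.66 (np.int64(158), np.int64(228)) [0.514 0.167 0.149]
hanger_grip 0.67 (np.int64(302), np.int64(240)) [ 0.403 -0.216  0.033]
hanger_grip 0.35 (np.int64(146), np.int64(222)) [0.53  0.192 0.168]
hanger_runner 0.67 (np.int64(302), np.int64(239)) [ 0.402 -0.215  0.04 ]
hanger_runner 0.33 (np.int64(342), np.int64(208)) [ 0.481 -0.398  0.017]
hanger_seat 0.62 (np.int64(301), np.int64(242)) [ 0.39  -0.205  0.044]
bearing_center 0.74 (np.int64(340), np.int64(211)) [ 0.485 -0.395  0.   ]
bearing_center 0.69 (np.int64(190), np.int64(269)) [0.462 0.11  0.001]
black_pliers 0.6 (np.int64(193), np.int64(267)) [ 0.468  0.1   -0.002]
funnel 0.59 (np.int64(391), np.int64(188)) [-0.451  0.285  1.185]
side [ 0.171 -1.362  0.672] [ 0.24  0.89 -0.39]
bench_rail 0.59 (np.int64(267), np.int64(157)) [0.534 0.172 0.178]
rail_mouth 0.74 (np.int64(266), np.int64(156)) [0.532 0.178 0.179]
rail_mouth 0.22 (np.int64(272), np.int64(255)) [ 0.452 -0.199  0.037]
locator 0.72 (np.int64(264), np.int64(165)) [0.522 0.166 0.155]
locator 0.32 (np.int64(269), np.int64(157)) [0.551 0.215 0.163]
stop_face 0.64 (np.int64(265), np.int64(163)) [0.531 0.188 0.154]
hanger_grip 0.92 (np.int64(273), np.int64(256)) [ 0.454 -0.203  0.036]
hanger_runner 0.93 (np.int64(270), np.int64(258)) [ 0.449 -0.191  0.025]
hanger_runner 0.58 (np.int64(251), np.int64(220)) [ 0.464  0.114 -0.002]
hanger_seat 0.55 (np.int64(271), np.int64(257)) [ 0.452 -0.188  0.026]
bearing_center 0.69 (np.int64(306), np.int64(304)) [ 0.477 -0.406  0.015]
black_pliers 0.56 (np.int64(253), np.int64(219)) [0.471 0.115 0.   ]
funnel 0.62 (np.int64(350), np.int64(358)) [ 0.494 -0.619  0.029]
wrist [ 0.3   -0.611  0.375] [-0.29 -0.1  -0.95]
```

```bash
python3 - <<'E'
from h import *
s=np.load('scene.npz')['im'];d=np.load('side.npz')['im']
a=cv2.resize(s[160:310,80:420],None,fx=2.3,fy=2.3,interpolation=cv2.INTER_CUBIC)
cv2.imwrite('pics/s1.png',a[:,:,::-1])
b=cv2.resize(d[110:390,150:420],None,fx=2.1,fy=2.1,interpolation=cv2.INTER_CUBIC)
cv2.imwrite('pics/d1.png',b[:,:,::-1])
print(ctrl.get_state()['tcp_rot'])
E
```

```text
[9.85517313e-01 1.69574837e-01 2.05755530e-05 2.90455774e-05]
```

View pics/s1.png

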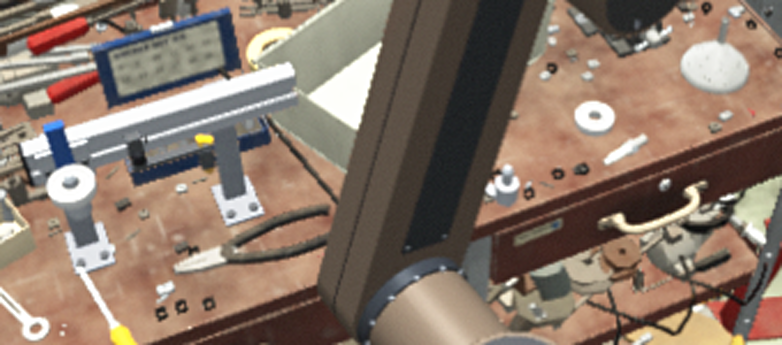

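View pics/d1.png

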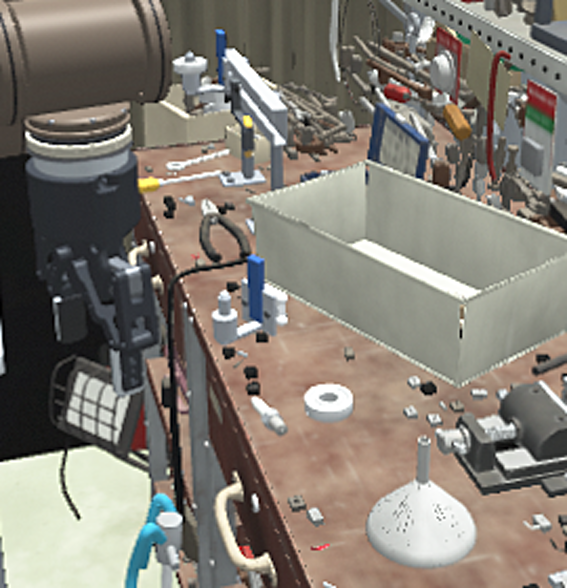

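```bash
python3 - <<'E'
from h import *
for c in ['scene','side']:
    f=np.load(c+'.npz');im=f['im'].astype(int);C=cloud(c,f['d'],f['T']);ok=f['d']>0
    top=ok&(C[...,2]>.200)&(C[...,2]<.22)&(C[...,0]>.4)&(C[...,0]<.8)&(C[...,1]>-.3)&(C[...,1]<.5)
    P=C[top];print(c,'rail top',len(P))
    if len(P)>20:
        q=P[:,:2];
        for _ in range(5):
            m=np.median(q,0);u=np.linalg.svd(q-q.mean(0),full_matrices=False)[2][0];r=(q-q.mean(0))@[-u[1],u[0]];q=q[abs(r)<.015]
        t=(q-q.mean(0))@u;print(q.mean(0).round(3),u.round(3),q.mean(0)+u*np.percentile(t,1),q.mean(0)+u*np.percentile(t,99),len(q))
    r,g,b=im[...,0],im[...,1],im[...,2]
    bl=ok&(b>r+60)&(b>g+40)&(C[...,2]>.03)
    n,l,s,ce=cv2.connectedComponentsWithStats(bl.astype(np.uint8))
    for i in range(1,n):
        if s[i,4]>8: print('blue',s[i],np.median(C[l==i],0).round(3))
    ye=(r>150)&(g>120)&(b<90)
    n,l,s,ce=cv2.connectedComponentsWithStats(ye.astype(np.uint8))
    for i in range(1,n):
        if s[i,4]>8 : print('yel',s[i],np.median(C[l==i],0).round(3))
m=ctrl.camera_model('wrist');print(np.round(m['hand_eye'],3),np.round(m['intrinsics'],1),m['k1'])
f=np.load('side.npz')
print(onz('side',[306,302],.012,f['T']))
# tab in side: crop bottom/top
print('tabtop in side z.096',onz('side',[[150+256/2.1,110+258/2.1]],.096,f['T']))
f=np.load('scene.npz');print('mouth end top',onz('scene',[[80+296/2.3,160+70/2.3]],.211,f['T']),'bearing',onz('scene',[[80+596/2.3,160+116/2.3]],.015,f['T']))
E
```

```text
scene rail top 1382
[0.534 0.151] [-0.089  0.996] [0.5455159  0.02081508] [0.52034996 0.30316589] 596
blue [217   3  27  15 267] [ 0.855 -0.195  0.55 ]
blue [535  12  25  18 113] [ 0.942 -1.713  0.233]
blue [311  28  36  30 739] [ 0.879 -0.536  0.36 ]
blue [245 125   6   3  12] [ 0.84  -0.229  0.141]
blue [156 164  23   8  45] [0.757 0.073 0.134]
blue [121 173  24   9  54] [0.757 0.175 0.134]
blue [ 99 212  13  21 142] [0.516 0.294 0.229]
yel [ 174    0   91   32 1131] [ 0.858 -0.137  0.538]
yel [148 148  25   6  84] [0.819 0.07  0.154]
yel [493 155  67  27 399] [ 0.459 -1.244 -0.095]
yel [453 178  10  11  36] [ 0.854 -1.362 -0.563]
yel [551 183   4   5  10] [ 0.354 -1.291 -0.119]
yel [165 219   8   5  25] [0.521 0.135 0.157]
yel [482 222  50  25 125] [ 0.387 -1.185 -0.388]
yel [475 237  46  24 108] [ 0.382 -1.166 -0.463]
yel [469 251  53  29 126] [ 0.354 -1.158 -0.541]
yel [436 257  14  16  25] [ 0.522 -1.041 -0.67 ]
yel [462 265  50  27 126] [ 0.35  -1.138 -0.618]
yel [455 278  41  23 111] [ 0.358 -1.109 -0.697]
yel [128 302  18  24 203] [0.364 0.29  0.019]
yel [499 302   7   5  17
[... 619 characters left out ...]
ue [534 173   5   3  10] [ 0.854 -0.596  0.342]
blue [547 174  13   6  31] [ 0.895 -0.593  0.33 ]
blue [443 206   5   5  10] [ 0.89  -0.274  0.144]
blue [268 231   8  27 158] [ 0.452 -0.196  0.07 ]
yel [362 160   6   4  15] [0.825 0.095 0.159]
yel [216 197  10   5  29] [0.399 0.286 0.01 ]
[[-0.001 -0.951 -0.309  0.079]
 [ 1.    -0.001  0.001  0.001]
 [-0.001 -0.309  0.951 -0.144]
 [ 0.     0.     0.     1.   ]] [[324.7   0.  281.8]
 [  0.  324.7 214.6]
 [  0.    0.    1. ]] -0.044583312786638365
[[ 0.48111564 -0.39286275  0.012     ]]
tabtop in side z.096 [[ 0.45485677 -0.1930219   0.096     ]]
mouth end top [[0.53151004 0.01029925 0.211     ]] bearing [[ 0.47691301 -0.38507513  0.015     ]]
```

```bash
cat >> h.py <<'E'
def plan(pos,yaw,st=None,yawdir=0):
    """total tool-frame shift and turn about tool z to reach a tool-down pose"""
    st=st or ctrl.get_state();M=R.from_quat(st['tcp_rot'])
    d=M.inv().apply(np.array(pos)-st['eef_pos'])
    Rt=R.from_matrix(np.c_[[np.cos(yaw),np.sin(yaw),0],[np.sin(yaw),-np.cos(yaw),0],[0,0,-1]])
    w=(M.inv()*Rt).as_rotvec()
    print('t',round(st['time'],2),'pos',np.round(st['eef_pos'],4),'yaw',np.round(np.arctan2(M.as_matrix()[1,0],M.as_matrix()[0,0]),4),'F',np.round(st['contact_force'],1),'open',round(st['opening'],3))
    print('shift',d.round(4),'turn',w.round(4),'norm',np.linalg.norm(d).round(3))
E
echo ok
```

```text
ok
```

Call:
{"name": "carry_out", "arguments": {
  "deltas": [0.036,-0.034,-0.004,0,0,-0.18,0.072,-0.068,-0.008,0,0,-0.36,0.108,-0.102,-0.012,0,0,-0.54,0.144,-0.136,-0.016,0,0,-0.72,0.18,-0.17,-0.02,0,0,-0.9]
}}

```text
time: 2.58
eef_pos: [0.339, -0.4144, 0.2517]
tcp_rot: [0.812, 0.584, 0.0, 0.0]
contact_force: [0.8, -0.4, 0.5]
opening: 1.001
finger_force: 0.0
```

```bash
python3 -c "
from h import *
plan([.41,-.28,.27],3.23); print(ctrl.get_state()['qpos'])"
```

```text
t 2.58 pos [ 0.339  -0.4144  0.2517] yaw 1.2464 F [ 0.8 -0.4  0.5] open 1.001
shift [ 0.15    0.0245 -0.0183] turn [ 1.0000e-04  8.0000e-04 -1.9836e+00] norm 0.153
[-1.07474127e+00 -3.97145053e-02  1.89777967e+00  1.84218874e-04
  1.28289276e+00 -7.50409633e-01]
```

Call:
{"name": "carry_out", "arguments": {
  "deltas": [0.03,0.005,-0.004,0,0,-0.18,0.06,0.01,-0.008,0,0,-0.36,0.09,0.015,-0.012,0,0,-0.54,0.12,0.02,-0.016,0,0,-0.72,0.15,0.025,-0.018,0,0,-0.9]
}}

```text
time: 3.2
eef_pos: [0.4112, -0.2811, 0.2699]
tcp_rot: [0.477, 0.879, -0.0, 0.0]
contact_force: [0.2, 1.0, -0.5]
opening: 0.997
finger_force: 0.0
```

Call:
{"name": "carry_out", "arguments": {
  "deltas": [0,0,0,0,0,-0.18,0,0,0,0,0,-0.36,0,0,0,0,0,-0.54,0,0,0,0,0,-0.72,0,0,0,0,0,-0.9]
}}

```text
time: 3.82
eef_pos: [0.4107, -0.2819, 0.2695]
tcp_rot: [0.047, 0.999, -0.0, 0.0]
contact_force: [0.1, -0.4, -0.1]
opening: 0.998
finger_force: 0.0
```

Call:
{"name": "carry_out", "arguments": {
  "deltas": [0,0,0,0,0,-0.18,0,0,0,0,0,-0.18]
}}

```text
time: 4.08
eef_pos: [0.4107, -0.282, 0.2695]
tcp_rot: [-0.039, 0.999, -0.0, 0.0]
contact_force: [-0.4, -0.0, 0.5]
opening: 0.999
finger_force: 0.0
```

```bash
cat > w.py <<'E'
from h import *
import sys
n=sys.argv[1]
st=ctrl.get_state();T=T_cw('wrist',st);im,d=ctrl.read_camera('wrist');np.savez(n+'.npz',im=im,d=d,T=T)
cv2.imwrite(f'pics/{n}.png',im[:,:,::-1]);plan(st['eef_pos'],3.23,st)
C=cloud('wrist',d,T)
for q in sys.argv[2:]:
    for r in ctrl.find_in('wrist',q)[:2]:
        u,v=np.round(r['uv']).astype(int);print(q,round(r['score'],2),u,v,C[v,u].round(3))
E
python3 w.py w1 hanger_grip bearing_center
```

```text
t 4.08 pos [ 0.4107 -0.282   0.2695] yaw -3.0644 F [-0.4 -0.   0.5] open 0.999
shift [0. 0. 0.] turn [-0.0003  0.0002 -0.0112] norm 0.0
hanger_grip 0.85 351 220 [ 0.452 -0.197  0.044]
bearing_center 0.84 197 221 [ 0.483 -0.393  0.002]
```

View pics/w1.png

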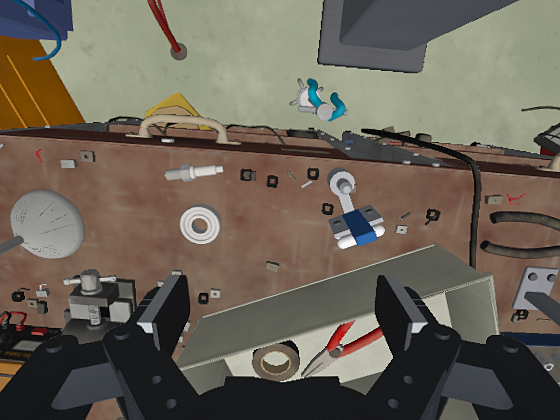

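```bash
python3 - <<'E'
from h import *
f=np.load('w1.npz');im=f['im'];C=cloud('wrist',f['d'],f['T'])
a=im[160:260,300:400];a=cv2.resize(a,None,fx=5,fy=5,interpolation=cv2.INTER_CUBIC)
b=cv2.resize(im[195:255,165:235],None,fx=4,fy=4,interpolation=cv2.INTER_CUBIC)
o=np.zeros((500,790,3),np.uint8);o[:,:500]=a;o[:240,505:785]=b;cv2.imwrite('pics/c1.png',o[:,:,::-1])
q=im.astype(int);bl=(q[...,2]>q[...,0]+50)&(q[...,2]>q[...,1]+30);bl[:,:300]=0;bl[:,420:]=0;bl[:180]=0;bl[260:]=0
P=C[bl];print(len(P),np.median(P,0)); t=P[P[:,2]>.088];print(len(t),t.mean(0),np.percentile(P[:,2],[5,50,95]))
for p in [(435,245),(330,285),(250,315),(380,270)]:
    print(p,np.round(C[p[1]-4:p[1]+5,p[0]].tolist(),3)[:, [0,1,2]].tolist())
E
```

```text
579 [ 0.45005773 -0.19307009  0.08033053]
236 [ 0.44989754 -0.19411717  0.10271947] [0.02490201 0.08033053 0.09770129]
(435, 245) [[0.487, -0.065, 0.001], [0.488, -0.066, 0.004], [0.489, -0.067, 0.005], [0.49, -0.067, 0.007], [0.491, -0.067, 0.006], [0.492, -0.067, 0.008], [0.493, -0.068, 0.01], [0.493, -0.069, 0.013], [0.493, -0.071, 0.017]]
(330, 285) [[0.553, -0.206, 0.014], [0.553, -0.206, 0.016], [0.552, -0.207, 0.022], [0.553, -0.207, 0.023], [0.552, -0.207, 0.026], [0.553, -0.208, 0.028], [0.552, -0.208, 0.031], [0.552, -0.209, 0.034], [0.552, -0.209, 0.036]]
(250, 315) [[0.599, -0.313, 0.03], [0.599, -0.313, 0.032], [0.597, -0.313, 0.037], [0.598, -0.313, 0.038], [0.598, -0.312, 0.041], [0.597, -0.312, 0.044], [0.596, -0.312, 0.048], [0.597, -0.312, 0.049], [0.595, -0.311, 0.053]]
(380, 270) [[0.524, -0.141, 0.016], [0.524, -0.142, 0.019], [0.524, -0.143, 0.022], [0.524, -0.143, 0.025], [0.524, -0.144, 0.028], [0.524, -0.145, 0.031], [0.525, -0.145, 0.032], [0.525, -0.146, 0.035], [0.524, -0.148, 0.04]]
```

View pics/c1.png

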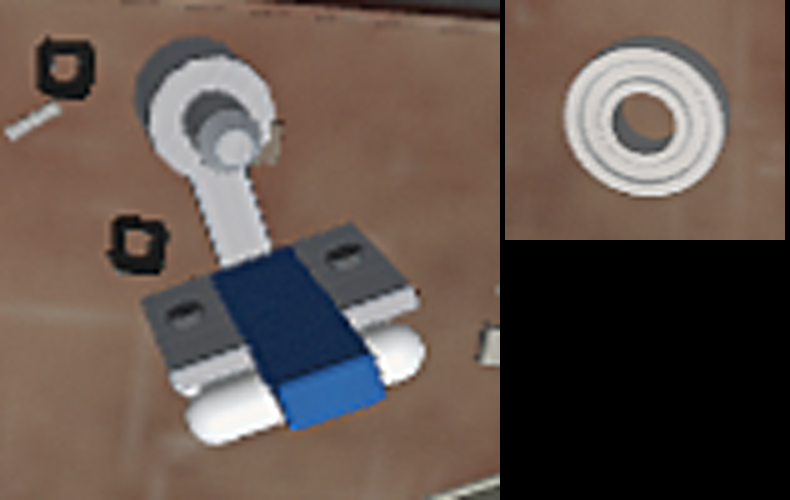

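```bash
python3 - <<'E'
from h import *
T=np.load('w1.npz')['T']
g=lambda l:np.array(l)/5-.4+[300,160]
c=onz('wrist',g([(272,387),(357,353),(385,398),(293,430)]),.096,T);print(c.round(4),'tab',c.mean(0))
e=c[1]-c[0]+c[2]-c[3];print('w',np.linalg.norm(e)/2,'yaw y axis',np.arctan2(-e[0],e[1]))
s=onz('wrist',g([(236,147)]),.067,T);sh=onz('wrist',g([(212,120)]),.038,T);print('spin',s,sh)
b=np.array([[140/4-.4+165,122/4-.4+195]]);print('bearing',onz('wrist',b,.015,T))
p=onz('wrist',g([(150,305),(357,228)]),.048,T) # plate top: 28+28 ... 
e=p[1]-p[0];print('plate yaw',np.arctan2(-e[0],e[1]),np.linalg.norm(e))
for S in (s,sh):
  v=c.mean(0)-S[0];print('spin->tab yaw',np.arctan2(v[1],v[0]),np.hypot(v[0],v[1]))
E
```

```text
[[ 0.4535 -0.2041  0.096 ]
 [ 0.4445 -0.1873  0.096 ]
 [ 0.4542 -0.1797  0.096 ]
 [ 0.4629 -0.1981  0.096 ]] tab [ 0.45376868 -0.19232341  0.096     ]
w 0.0196549331633109 yaw y axis 0.4667775590746884
spin [[ 0.40913749 -0.21236953  0.067     ]] [[ 0.40958084 -0.21249388  0.038     ]]
bearing [[ 0.48354339 -0.38593868  0.015     ]]
plate yaw 0.4568388591181276 0.051594966353181414
spin->tab yaw 0.4221473078543427 0.04892637332379917
spin->tab yaw 0.4282221586055242 0.04857378828657224
```

```bash
python3 -c "
from h import *
plan([.4538,-.1923,.15],3.57)"
```

```text
t 4.22 pos [ 0.4107 -0.282   0.2694] yaw -3.0647 F [-0.7 -0.2 -1. ] open 0.998
shift [-0.0498  0.0861  0.1194] turn [-1.000e-04  1.000e-04 -3.515e-01] norm 0.155
```

Call:
{"name": "carry_out", "arguments": {
  "deltas": [-0.0167,0.0287,0.03,0,0,-0.12,-0.0332,0.0574,0.07,0,0,-0.24,-0.0498,0.0861,0.11,0,0,-0.3515,-0.0498,0.0861,0.12,0,0,-0.3515],
  "grip": 60
}}

```text
time: 4.72
eef_pos: [0.4523, -0.1896, 0.1462]
tcp_rot: [-0.214, 0.977, 0.002, -0.002]
contact_force: [-0.5, -0.4, -0.7]
opening: 0.6
finger_force: 0.0
```

Call:
{"name": "carry_out", "arguments": {
  "deltas": [0,0,0.03,0,0,0,0,0,0.06,0,0,0,0,0,0.087,0,0,0,0,0,0.087,0,0,0]
}}

```text
time: 5.22
eef_pos: [0.4525, -0.1925, 0.0613]
tcp_rot: [-0.212, 0.977, 0.001, -0.001]
contact_force: [-0.0, -0.4, 1.0]
opening: 0.602
finger_force: 0.0
```

```bash
python3 w.py w2 hanger_grip
```

```text
t 5.22 pos [ 0.4525 -0.1925  0.0613] yaw -2.7134 F [-0.  -0.4  1. ] open 0.602
shift [0. 0. 0.] turn [ 0.0023 -0.0023  0.3397] norm 0.0
hanger_grip 0.83 284 263 [ 0.45  -0.194  0.051]
```

View pics/w2.png

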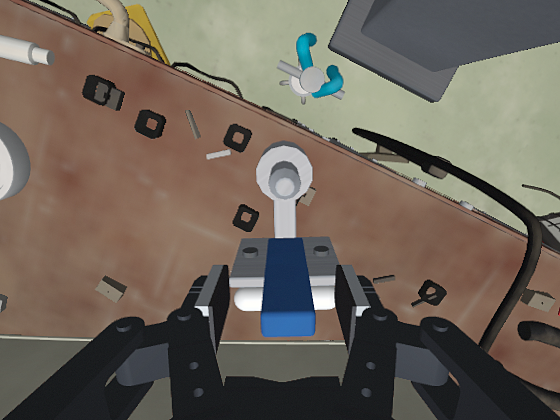

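Call:
{"name": "carry_out", "arguments": {
  "deltas": [0,0,0,0,0,0,0,0,0,0,0,0,0,0,0,0,0,0,0,0,0,0,0,0,0,0,0,0,0,0],
  "grip": 0,
  "grip_force": 80
}}

```text
time: 5.95
eef_pos: [0.4545, -0.1928, 0.0638]
tcp_rot: [-0.214, 0.977, -0.001, 0.001]
contact_force: [0.2, 0.8, 6.0]
opening: 0.244
finger_force: 78.3
```

Call:
{"name": "carry_out", "arguments": {
  "deltas": [0,0,-0.01,0,0,0,0,0,-0.04,0,0,0,0,0,-0.08,0,0,0,0,0,-0.13,0,0,0,0,0,-0.18,0,0,0]
}}

```text
time: 6.58
eef_pos: [0.4528, -0.1916, 0.2429]
tcp_rot: [-0.214, 0.977, 0.001, -0.001]
contact_force: [0.2, -0.3, -2.8]
opening: 0.243
finger_force: 78.5
```

```bash
python3 w.py w3 hanger_grip; python3 -c "
from h import *
plan([.43,-.03,.33],3.23)"
```

```text
t 6.58 pos [ 0.4528 -0.1916  0.2429] yaw -2.7109 F [ 0.2 -0.3 -2.8] open 0.243
shift [0. 0. 0.] turn [ 0.0015 -0.001   0.3423] norm 0.0
hanger_grip 0.86 281 250 [ 0.449 -0.195  0.219]
t 6.67 pos [ 0.4562 -0.1938  0.2492] yaw -2.7107 F [ 0.5 -0.3 -2.4] open 0.242
shift [-0.0452  0.1589 -0.0822] turn [-0.0096  0.0084  0.3425] norm 0.185
```

Call:
{"name": "carry_out", "arguments": {
  "deltas": [-0.009,0.032,-0.016,0,0,0.07,-0.018,0.064,-0.032,0,0,0.14,-0.027,0.096,-0.05,0,0,0.21,-0.036,0.128,-0.066,0,0,0.28,-0.045,0.159,-0.082,-0.005,0.004,0.342]
}}

```text
time: 7.3
eef_pos: [0.4269, -0.0276, 0.3229]
tcp_rot: [-0.043, 0.999, 0.003, -0.004]
contact_force: [1.0, -0.1, -2.3]
opening: 0.242
finger_force: 78.9
```

```bash
python3 w.py w4 rail_mouth locator stop_face latch_nose hanger_grip; python3 - <<'E'
from h import *
f=np.load('w1.npz');C=cloud('wrist',f['d'],f['T'])
P=C[250:340,180:480].reshape(-1,3);P=P[(P[:,0]>.45)&(P[:,1]>-.36)];print('tray z',np.percentile(P[:,2],[50,90,95,98]))
E
```

```text
t 7.3 pos [ 0.4269 -0.0276  0.3229] yaw -3.055 F [ 1.  -0.1 -2.3] open 0.242
shift [0. 0. 0.] turn [ 0.0056 -0.0074 -0.0019] norm 0.0
rail_mouth 0.87 470 308 [0.532 0.186 0.169]
locator 0.86 465 297 [0.529 0.189 0.151]
stop_face 0.94 468 293 [0.523 0.191 0.152]
latch_nose 0.46 422 294 [0.523 0.133 0.161]
latch_nose 0.41 364 213 [0.481 0.1   0.007]
hanger_grip 0.56 283 249 [ 0.422 -0.029  0.299]
tray z [0.02486128 0.10030952 0.11619369 0.11916364]
```

View pics/w4.png

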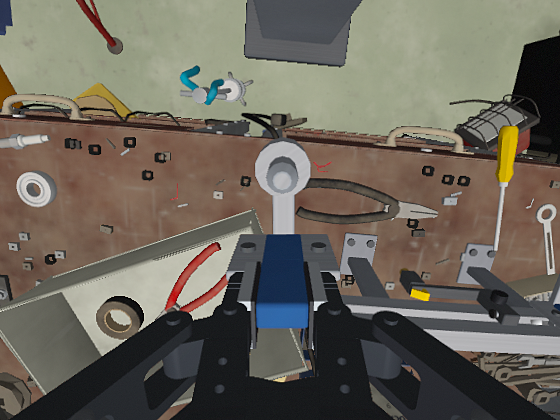

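```bash
cat > rail.py <<'E'
from h import *
import sys
for n in sys.argv[1:]:
    f=np.load(n+'.npz');C=cloud('wrist',f['d'],f['T']);T=f['T'];im=f['im']
    m=(f['d']>0)&(abs(C[...,2]-.211)<.005)&(C[...,0]>.49)&(C[...,0]<.58)&(C[...,1]>-.05)&(C[...,1]<.26)
    m=cv2.morphologyEx(m.astype(np.uint8),cv2.MORPH_OPEN,np.ones((3,3)))>0
    P=C[m];print(n,len(P),'z',np.median(P[:,2]))
    # refine xy using z=.211 plane instead of noisy depth
    v,u=np.nonzero(m);Q=onz('wrist',np.c_[u,v],.211,T)
    q=Q[:,:2];a=.087
    for _ in range(3):
        ex=np.array([np.cos(a),np.sin(a)]);ey=np.array([-ex[1],ex[0]])
        s=q@ex;t=q@ey;xs=[];ts=[];w=[]
        for b in np.arange(t.min(),t.max(),.006):
            k=(t>=b)&(t<b+.006)
            if k.sum()>8: lo,hi=np.percentile(s[k],[2,98]);xs.append((lo+hi)/2);ts.append(b+.003);w.append(hi-lo)
        p=np.polyfit(ts,xs,1);a-=np.arctan(p[0])
    print('yaw',a,'offset along ex',np.median(xs),'width',np.median(w),'tmin',np.percentile(t,.5),'tmax',t.max())
    g=im.astype(int)
    y=(g[...,0]>150)&(g[...,1]>110)&(g[...,2]<90)&(abs(C[...,2]-.165)<.03)
    if y.sum():
        vv,uu=np.nonzero(y);print('yellow',y.sum(),[uu.min(),uu.max(),vv.min(),vv.max()],np.median(C[y],0),'t range@z.161',np.sort(onz('wrist',np.c_[uu,vv],.161,T)[:,:2]@ey)[[2,-3]])
E
python3 rail.py w4 ; python3 -c "
from h import *
plan([.53,-.105,.26],3.228)"
```

```text
w4 2727 z 0.2117293073249928
yaw -0.06225435353011849 offset along ex 0.5277667897589013 width 0.024170420260106185 tmin 0.15006839015439655 tmax 0.2945598724855954
yellow 139 [np.int64(410), np.int64(429), np.int64(289), np.int64(300)] [0.52500117 0.13140513 0.15945133] t range@z.161 [0.15230253 0.1727901 ]
t 7.6 pos [ 0.4275 -0.0293  0.3227] yaw -3.053 F [ 0.3 -0.3 -1.7] open 0.238
shift [-0.0958 -0.0848  0.0615] turn [ 0.0049 -0.0073  0.0022] norm 0.142
```

Call:
{"name": "carry_out", "arguments": {
  "deltas": [-0.02,-0.02,0.01,0,0,0,-0.045,-0.04,0.02,0,0,0,-0.07,-0.06,0.035,0,0,0,-0.0958,-0.0848,0.05,0.003,-0.004,0,-0.0958,-0.0848,0.0615,0.003,-0.004,0]
}}

```text
time: 8.22
eef_pos: [0.5309, -0.1068, 0.2592]
tcp_rot: [-0.043, 0.999, 0.001, -0.002]
contact_force: [-0.1, 0.9, -1.7]
opening: 0.24
finger_force: 79.1
```

```bash
python3 w.py w5 rail_mouth locator stop_face latch_nose hanger_grip;python3 rail.py w5
```

```text
t 8.22 pos [ 0.5309 -0.1068  0.2592] yaw -3.0556 F [-0.1  0.9 -1.7] open 0.24
shift [0. 0. 0.] turn [ 0.0026 -0.0043 -0.0024] norm 0.0
rail_mouth 0.9 479 248 [0.531 0.03  0.198]
locator 0.75 541 222 [0.525 0.124 0.137]
stop_face 0.89 544 221 [0.523 0.126 0.139]
latch_nose 0.43 556 232 [0.527 0.125 0.155]
hanger_grip 0.76 281 249 [ 0.527 -0.109  0.234]
w5 3332 z 0.21185788431654773
yaw -0.06474466165394252 offset along ex 0.5369953453792984 width 0.023265292904722734 tmin 0.04599449907159318 tmax 0.1248842681816001
yellow 52 [np.int64(554), np.int64(559), np.int64(224), np.int64(235)] [0.52575672 0.12462436 0.15546977] t range@z.161 [0.15131452 0.15632672]
```

View pics/w5.png

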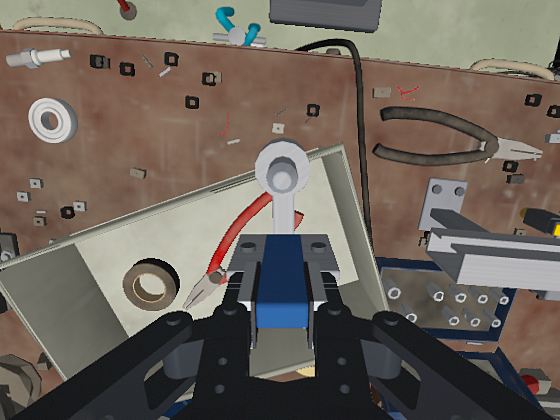

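```bash
python3 - <<'E'
from h import *
im=np.load('w5.npz')['im']
a=cv2.resize(im[195:300,405:560],None,fx=5,fy=5,interpolation=cv2.INTER_CUBIC);cv2.imwrite('pics/c5.png',a[:,:,::-1])
E
```

```text
(no output)
```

View pics/c5.png

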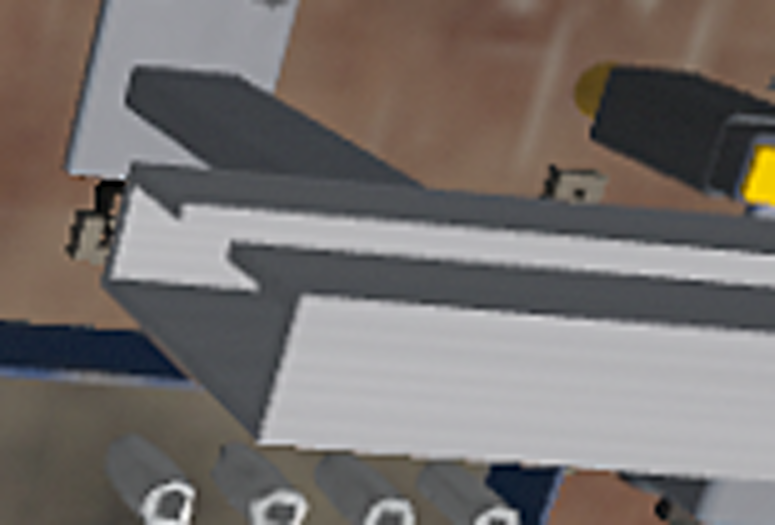

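```bash
cat > m5.py <<'E'
from h import *
f=np.load('w5.npz');T=f['T']
g=lambda l:np.array(l)/5-.4+[405,195]
P=onz('wrist',g([(300,293),(775,330),(262,443),(775,478)]),.211,T);print(P.round(4))
for a,b in((0,1),(2,3)):
    e=P[b]-P[a];print('yaw',np.arctan2(-e[0],e[1]))
Q=onz('wrist',g([(105,280),(130,165)]),.159,T);print('bottom corners',Q.round(4))
C=cloud('wrist',f['d'],T)
for uv in g([(400,350),(600,380),(750,400)]).round().astype(int): print(C[uv[1],uv[0]],onz('wrist',[uv],.211,T))
print('end mid',(P[0]+P[2])/2)
E
python3 m5.py
python3 - <<'E'
from h import *
# fixed cams: rail top front/back edge, restricted
for c in ['scene','side']:
    f=np.load(c+'.npz');T=f['T'];C=cloud(c,f['d'],T)
    v,u=np.mgrid[:420,:560];Q=onz(c,np.c_[u.ravel(),v.ravel()],.211,T).reshape(420,560,3)
    for y in (.03,.08,.13,.18,.23):
        k=(abs(Q[...,1]-y)<.004)&(abs(C[...,2]-.211)<.004)&(abs(Q[...,0]-.535)<.06)
        print(c,y,Q[k][:,0].min() if k.any() else 0,Q[k][:,0].max() if k.any() else 0,k.sum())
E
```

```text
[[0.5303 0.0125 0.211 ]
 [0.5306 0.0809 0.211 ]
 [0.5526 0.0131 0.211 ]
 [0.5529 0.0894 0.211 ]]
yaw -0.00431143826154746
yaw -0.004326301813924526
bottom corners [[0.5516 0.0132 0.159 ]
 [0.5313 0.0128 0.159 ]]
[0.53746155 0.02845682 0.21151606] [[0.53768993 0.02884309 0.211     ]]
[0.53999202 0.05842956 0.21108493] [[0.54003063 0.05850623 0.211     ]]
[0.54081763 0.08000676 0.21247408] [[0.54149918 0.08151396 0.211     ]]
end mid [0.5414527  0.01280319 0.211     ]
scene 0.03 0.5259863049572784 0.5502181934357049 21
scene 0.08 0.5256502518745423 0.5507854421681215 22
scene 0.13 0.5286462857799037 0.5510816457333896 20
scene 0.18 0.5256790414019041 0.5506468930104471 21
scene 0.23 0.5254916488377284 0.5510791956219603 20
side 0.03 0.5296684613618561 0.5485706058148867 8
side 0.08 0.5306841842329171 0.5473621624518201 7
side 0.13 0.5346243619783888 0.5546644289085473 8
side 0.18 0.5303183011711334 0.5535669035711266 5
side 0.23 0.546583135223442 0.5526366828909942 3
```

```bash
cat > m6.py <<'E'
from h import *
import sys
n=sys.argv[1]
f=np.load(n+'.npz');T=f['T'];im=f['im'].astype(int)
# camera->tool
H=np.array(ctrl.camera_model('wrist')['hand_eye'])
b=(im[...,2]>im[...,0]+60)&(im[...,2]>140)&(im[...,2]>im[...,1]+40);b[:,:245]=0;b[:,325:]=0;b[:270]=0;b[350:]=0
n_,l,s,c=cv2.connectedComponentsWithStats(b.astype(np.uint8));i=1+np.argmax(s[1:,4]);print(s[i],c[i])
def tool(uv,z):  # on plane tool z
    r=rays('wrist',uv);v=np.c_[r,np.ones(len(r))]@H[:3,:3].T
    return H[:3,3]+v*((z-H[2,3])/v[:,2:3])
ct=[s[i,0]-.5,s[i,0]+s[i,2]-.5]
print('tab top ctr tool',tool([c[i]],-.0322),'y edges',tool([[ct[0],c[i][1]],[ct[1],c[i][1]]],-.0322)[:,1])
print('row edges x',tool([[c[i][0],s[i,1]-.5],[c[i][0],s[i,1]+s[i,3]-.5]],-.0322)[:,0])
# shoulder ring
g=cv2.cvtColor(f['im'],cv2.COLOR_RGB2GRAY)
w=(f['im'].min(2)>165);w[:, :245]=0;w[:,315:]=0;w[:130]=0;w[205:]=0
cs=max(cv2.findContours(w.astype(np.uint8),cv2.RETR_EXTERNAL,cv2.CHAIN_APPROX_NONE)[0],key=len);h=cv2.convexHull(cs)
(e,ax,an)=cv2.fitEllipse(h);print('shoulder ell',e,ax)
print('shoulder tool (z=+.0258)',tool([e],.0258))
E
python3 m6.py w5; python3 m6.py w4
```

```text
[ 256  305   52   23 1168] [281.76797945 315.89383562]
tab top ctr tool [[ 8.44650607e-05 -1.36065429e-03 -3.22000000e-02]] y edges [-0.01197304  0.00903264]
row edges x [ 0.00544247 -0.00553424]
shoulder ell (280.9625549316406, 187.27615356445312) (73.61323547363281, 91.36611938476562)
shoulder tool (z=+.0258) [[ 0.0395973  -0.00183912  0.0258    ]]
[ 257  305   51   23 1160] [281.80862069 315.925     ]
tab top ctr tool [[ 6.96029758e-05 -1.34425175e-03 -3.22000000e-02]] y edges [-0.01156913  0.00903302]
row edges x [ 0.00544247 -0.00553424]
shoulder ell (282.3930358886719, 172.6317901611328) (54.32648849487305, 64.13900756835938)
shoulder tool (z=+.0258) [[ 0.04750505 -0.00107385  0.0258    ]]
```

```bash
python3 - <<'E'
from h import *
H=np.array(ctrl.camera_model('wrist')['hand_eye'])
st=ctrl.get_state()
P=np.array([[.0495,-.0013,-.0032],[.0495,-.0013,.0258],[.0,-.0013,-.0322]])
for d in (0,.035):
    c,s=np.cos(d),np.sin(d);G=np.array([0,0,-.0162]);Q=(P-G)@np.array([[c,0,s],[0,1,0],[-s,0,c]])+G
    # rows: d>0 moves spindle to +z (down)
    print(d,Q.round(4).tolist(),proj('wrist',Q,H).round(1).tolist())
for n in('w4','w5'):
    im=np.load(n+'.npz')['im'];g=cv2.cvtColor(im,cv2.COLOR_RGB2GRAY)[125:215,250:315]
    c=cv2.HoughCircles(cv2.resize(g,None,fx=3,fy=3,interpolation=cv2.INTER_CUBIC),cv2.HOUGH_GRADIENT_ALT,1.2,5,param1=150,param2=.7,minRadius=20,maxRadius=110)
    if c is not None: print(n,(c[0][:6]/3+[250,125,0]).round(1).tolist())
plan([.5215,-.10,.2211],3.139,st)
E
```

```text
0 [[0.0495, -0.0013, -0.0032], [0.0495, -0.0013, 0.0258], [0.0, -0.0013, -0.0322]] [[281.9, 180.4], [282.0, 168.9], [281.9, 316.1]]
0.035 [[0.049, -0.0013, -0.0015], [0.048, -0.0013, 0.0275], [0.0006, -0.0013, -0.0322]] [[281.9, 180.7], [282.0, 171.1], [281.9, 314.9]]
w4 [[282.8, 168.6, 28.2], [282.4, 173.4, 15.9], [281.2, 179.4, 16.1], [281.2, 179.4, 9.3]]
w5 [[284.0, 166.2, 27.3], [282.8, 176.2, 17.6], [282.8, 171.0, 13.9], [282.8, 176.2, 14.0], [283.2, 180.6, 9.0]]
t 8.53 pos [ 0.5305 -0.1045  0.2628] yaw -3.0526 F [-0.3 -0.1 -2.4] open 0.239
shift [0.0086 0.0052 0.0417] turn [0.0008 0.0002 0.0916] norm 0.043
```

Call:
{"name": "carry_out", "arguments": {
  "deltas": [0.004,0.002,0.01,0,0,0.03,0.0086,0.005,0.02,0,0,0.06,0.0086,0.005,0.035,0.001,0,0.0916,0.0086,0.005,0.0417,0.001,0,0.0916,0.0086,0.005,0.0417,0.001,0,0.0916]
}}

```text
time: 9.15
eef_pos: [0.5212, -0.1003, 0.2192]
tcp_rot: [0.001, 1.0, 0.0, -0.001]
contact_force: [0.9, 0.1, -2.4]
opening: 0.241
finger_force: 79.2
```

```bash
cat > m7.py <<'E'
from h import *
import time
st=ctrl.get_state()
f={}
zs=[]
for k in range(3):
    st=ctrl.get_state();T=T_cw('wrist',st);im,d=ctrl.read_camera('wrist')
    np.savez('w7.npz',im=im,d=d,T=T);C=cloud('wrist',d,T)
    i=im.astype(int);b=(i[...,2]>i[...,0]+60)&(i[...,2]>140)&(i[...,2]>i[...,1]+40);b[:,:245]=0;b[:,325:]=0;b[:270]=0;b[350:]=0
    b=cv2.erode(b.astype(np.uint8),np.ones((5,5)))>0
    m=cv2.erode(((abs(C[...,2]-.211)<.006)&(abs(C[...,0]-.5415)<.012)&(C[...,1]>.02)&(C[...,1]<.2)).astype(np.uint8),np.ones((3,3)))>0
    print('pos',np.round(st['eef_pos'],4),'tabtop z',np.median(C[b][:,2]).round(4),'-tcp',(np.median(C[b][:,2])-st['eef_pos'][2]).round(4),'rail top z',np.median(C[m][:,2]).round(4),m.sum())
plan([.5215,-.06,.2211],3.139)
E
python3 m7.py; python3 m6.py w7
```

```text
pos [ 0.5212 -0.1003  0.2192] tabtop z 0.2527 -tcp 0.0336 rail top z 0.2119 1982
pos [ 0.5216 -0.1004  0.22  ] tabtop z 0.2535 -tcp 0.0335 rail top z 0.2119 2011
pos [ 0.5219 -0.1006  0.2205] tabtop z 0.254 -tcp 0.0335 rail top z 0.2119 2020
t 9.3 pos [ 0.522  -0.1006  0.2208] yaw 3.1387 F [ 0.2  0.4 -3.1] open 0.24
shift [ 0.0007  0.0406 -0.0003] turn [-0.0002  0.0001 -0.0003] norm 0.041
[ 256  305   52   23 1175] [281.77957447 315.89702128]
tab top ctr tool [[-4.19059032e-05 -1.35998972e-03 -3.22000000e-02]] y edges [-0.01197779  0.0090294 ]
row edges x [ 0.00531837 -0.00565994]
shoulder ell (280.6783142089844, 190.1669464111328) (71.07193756103516, 99.49739074707031)
shoulder tool (z=+.0258) [[ 0.03788394 -0.00199589  0.0258    ]]
```

Call:
{"name": "carry_out", "arguments": {
  "deltas": [0,0.02,0,0,0,0,0,0.04,0,0,0,0,0,0.06,0,0,0,0,0,0.073,0,0,0,0,0,0.073,0,0,0,0]
}}

```text
time: 9.93
eef_pos: [0.5218, -0.0262, 0.2204]
tcp_rot: [0.0, 1.0, -0.0, -0.0]
contact_force: [0.3, 0.4, -1.9]
opening: 0.245
finger_force: 79.2
```

Call:
{"name": "carry_out", "arguments": {
  "deltas": [0,0.003,0,0,0,0,0,0.006,0,0,0,0,0,0.009,0,0,0,0,0,0.012,0,0,0,0,0,0.015,0,0,0,0]
}}

```text
time: 10.55
eef_pos: [0.5219, -0.0123, 0.2203]
tcp_rot: [0.002, 1.0, 0.0, -0.0]
contact_force: [0.5, 0.0, -2.9]
opening: 0.241
finger_force: 79.2
```

```bash
python3 m7.py; python3 -c "
from h import *
s=ctrl.get_state();print(np.round(s['contact_force'],1),np.round(s['wrist_torque'],2))"
```

```text
pos [ 0.5219 -0.0123  0.2203] tabtop z 0.2539 -tcp 0.0335 rail top z 0.2119 7671
pos [ 0.5218 -0.012   0.2203] tabtop z 0.2539 -tcp 0.0336 rail top z 0.2119 7592
pos [ 0.5218 -0.0121  0.2203] tabtop z 0.2539 -tcp 0.0336 rail top z 0.2119 7680
t 10.7 pos [ 0.5219 -0.0123  0.2203] yaw 3.1389 F [-0.1 -0.  -2.7] open 0.245
shift [ 0.0002 -0.0477 -0.0008] turn [ 0.0001 -0.0009 -0.0001] norm 0.048
[-0.1 -0.  -2.7] [ 0.01 -0.04  0.04]
```

Call:
{"name": "carry_out", "arguments": {
  "deltas": [0,0.003,0,0,0,0,0,0.006,0,0,0,0,0,0.009,0,0,0,0,0,0.012,0,0,0,0,0,0.015,0,0,0,0]
}}

```text
time: 11.32
eef_pos: [0.5217, 0.0028, 0.2203]
tcp_rot: [0.001, 1.0, 0.0, -0.001]
contact_force: [-1.3, 0.3, -2.4]
opening: 0.243
finger_force: 79.2
```

Call:
{"name": "carry_out", "arguments": {
  "deltas": [0,0.003,0,0,0,0,0,0.006,0,0,0,0,0,0.009,0,0,0,0,0,0.012,0,0,0,0,0,0.015,0,0,0,0]
}}

```text
time: 11.95
eef_pos: [0.5218, 0.0178, 0.2203]
tcp_rot: [0.001, 1.0, 0.0, -0.001]
contact_force: [-2.0, -1.2, -2.1]
opening: 0.242
finger_force: 79.2
```

```bash
python3 m7.py; python3 -c "
from h import *
s=ctrl.get_state();print(np.round(s['contact_force'],1),np.round(s['wrist_torque'],2))"
```

```text
pos [0.5218 0.0178 0.2203] tabtop z 0.2538 -tcp 0.0336 rail top z 0.2119 7668
pos [0.5218 0.0181 0.2202] tabtop z 0.2538 -tcp 0.0336 rail top z 0.2119 7724
pos [0.5218 0.0181 0.2202] tabtop z 0.2538 -tcp 0.0336 rail top z 0.2119 7696
t 12.1 pos [0.5218 0.018  0.2202] yaw 3.1389 F [-1.9  0.  -2.3] open 0.237
shift [ 0.0001 -0.078  -0.0009] turn [ 0.001  -0.0014 -0.0001] norm 0.078
[-1.9  0.  -2.3] [0.12 0.43 0.06]
```

Call:
{"name": "carry_out", "arguments": {
  "deltas": [0.0003,0.005,0,0,0,0,0.0004,0.01,0,0,0,0,0.0005,0.015,0,0,0,0,0.0005,0.02,0,0,0,0,0.0005,0.025,0,0,0,0]
}}

```text
time: 12.72
eef_pos: [0.5217, 0.043, 0.2204]
tcp_rot: [0.001, 1.0, 0.0, -0.0]
contact_force: [-1.0, -0.4, -2.3]
opening: 0.242
finger_force: 79.2
```

Call:
{"name": "carry_out", "arguments": {
  "deltas": [0,0.005,0,0,0,0,0,0.01,0,0,0,0,0,0.015,0,0,0,0,0,0.02,0,0,0,0,0,0.025,0,0,0,0]
}}

```text
time: 13.35
eef_pos: [0.5217, 0.068, 0.2204]
tcp_rot: [0.001, 1.0, 0.0, -0.0]
contact_force: [-0.9, -0.5, -2.8]
opening: 0.241
finger_force: 79.2
```

```bash
python3 w.py w8 latch stop_face; cat > m8.py <<'E'
from h import *
import sys
f=np.load(sys.argv[1]+'.npz');C=cloud('wrist',f['d'],f['T']);g=f['im'].astype(int)
y=(g[...,0]>150)&(g[...,1]>110)&(g[...,2]<90)&(abs(C[...,2]-.162)<.015)&(abs(C[...,0]-.53)<.04)
if y.sum():
    v,u=np.nonzero(y);Q=onz('wrist',np.c_[u,v],.161,f['T']);print('yellow',y.sum(),np.median(C[y],0).round(4),'y@.161',np.percentile(Q[:,1],[3,50,97]).round(4),'x',np.percentile(Q[:,0],[3,50,97]).round(4))
s=ctrl.get_state();print(np.round(s['contact_force'],1),np.round(s['wrist_torque'],2))
E
python3 m8.py w8; python3 m8.py w4
```

```text
t 13.35 pos [0.5217 0.068  0.2204] yaw 3.1387 F [-0.9 -0.5 -2.8] open 0.241
shift [0. 0. 0.] turn [ 0.0003 -0.0004 -0.0913] norm 0.0
latch 0.57 380 236 [0.525 0.133 0.159]
stop_face 0.72 468 234 [0.526 0.199 0.153]
yellow 360 [0.525  0.1319 0.1598] y@.161 [0.1223 0.1315 0.1406] x [0.5196 0.5246 0.5291]
[-0.8 -0.  -2.2] [0.06 0.13 0.08]
yellow 139 [0.525  0.1314 0.1595] y@.161 [0.1208 0.1306 0.1403] x [0.5188 0.5239 0.5293]
[-0.8 -0.  -2.2] [0.06 0.13 0.08]
```

Call:
{"name": "carry_out", "arguments": {
  "deltas": [0,0.006,0,0,0,0,0,0.012,0,0,0,0,0,0.018,0,0,0,0,0,0.022,0,0,0,0,0,0.025,0,0,0,0]
}}

```text
time: 14.12
eef_pos: [0.5218, 0.0929, 0.2204]
tcp_rot: [0.001, 1.0, 0.0, -0.0]
contact_force: [0.5, -0.2, -3.3]
opening: 0.245
finger_force: 79.2
```

Call:
{"name": "carry_out", "arguments": {
  "deltas": [0,0.003,0,0,0,0,0,0.006,0,0,0,0,0,0.009,0,0,0,0,0,0.012,0,0,0,0,0,0.015,0,0,0,0]
}}

```text
time: 14.75
eef_pos: [0.5221, 0.1064, 0.2212]
tcp_rot: [0.001, 1.0, -0.002, -0.0]
contact_force: [-1.1, -5.7, 2.1]
opening: 0.24
finger_force: 79.6
```

Call:
{"name": "carry_out", "arguments": {
  "deltas": [0,0.003,0,0,0,0,0,0.006,0,0,0,0,0,0.009,0,0,0,0,0,0.012,0,0,0,0,0,0.015,0,0,0,0]
}}

```text
time: 15.38
eef_pos: [0.5221, 0.123, 0.2208]
tcp_rot: [0.001, 1.0, 0.0, 0.0]
contact_force: [0.1, -2.3, 2.4]
opening: 0.239
finger_force: 79.9
```

```bash
python3 w.py w9; python3 m8.py w9
```

```text
t 15.38 pos [0.5221 0.123  0.2208] yaw 3.1388 F [ 0.1 -2.3  2.4] open 0.239
shift [0. 0. 0.] turn [ 0.0004  0.0003 -0.0912] norm 0.0
yellow 73 [0.5221 0.1345 0.1575] y@.161 [0.1297 0.1344 0.1398] x [0.5192 0.5207 0.5221]
[-0.2 -0.9  3.1] [-0.18  0.04 -0.  ]
```

Call:
{"name": "carry_out", "arguments": {
  "deltas": [0,0.004,0,0,0,0,0,0.008,0,0,0,0,0,0.012,0,0,0,0,0,0.016,0,0,0,0,0,0.02,0,0,0,0]
}}

```text
time: 16.05
eef_pos: [0.5219, 0.1429, 0.2204]
tcp_rot: [0.001, 1.0, 0.0, -0.0]
contact_force: [0.6, -1.9, 2.9]
opening: 0.242
finger_force: 79.8
```

Call:
{"name": "carry_out", "arguments": {
  "deltas": [0,0.002,0,0,0,0,0,0.004,0,0,0,0,0,0.006,0,0,0,0,0,0.008,0,0,0,0,0,0.01,0,0,0,0]
}}

```text
time: 16.68
eef_pos: [0.5219, 0.1527, 0.2204]
tcp_rot: [0.001, 1.0, 0.0, -0.0]
contact_force: [0.2, -1.0, 2.6]
opening: 0.245
finger_force: 79.8
```

```bash
python3 w.py w9 stop_face; python3 m8.py w9
```

```text
t 16.68 pos [0.5219 0.1527 0.2204] yaw 3.1387 F [ 0.2 -1.   2.6] open 0.245
shift [0. 0. 0.] turn [ 0.0001 -0.0008 -0.0913] norm 0.0
stop_face 0.59 362 232 [0.52  0.204 0.165]
yellow 149 [0.5225 0.1307 0.1552] y@.161 [0.1249 0.1313 0.14  ] x [0.5176 0.5201 0.5223]
[-0.4 -1.5  3.5] [-0.37 -0.07 -0.06]
```

Now the final few mm at ~1.5 mm per row, watching the force.

Call:
{"name": "carry_out", "arguments": {
  "deltas": [0,0.0015,0,0,0,0,0,0.003,0,0,0,0,0,0.0045,0,0,0,0,0,0.006,0,0,0,0]
}}

```text
time: 17.27
eef_pos: [0.5219, 0.1586, 0.2204]
tcp_rot: [0.001, 1.0, 0.0, -0.0]
contact_force: [0.2, -1.4, 2.7]
opening: 0.241
finger_force: 79.9
```

Call:
{"name": "carry_out", "arguments": {
  "deltas": [0,0.0015,0,0,0,0,0,0.003,0,0,0,0,0,0.004,0,0,0,0]
}}

```text
time: 17.65
eef_pos: [0.5219, 0.1627, 0.2203]
tcp_rot: [0.001, 1.0, 0.0, -0.0]
contact_force: [-0.7, -2.6, 3.2]
opening: 0.241
finger_force: 79.9
```

Call:
{"name": "carry_out", "arguments": {
  "deltas": [0,0.001,0,0,0,0,0,0.002,0,0,0,0,0,0.003,0,0,0,0]
}}

```text
time: 18.02
eef_pos: [0.5219, 0.1656, 0.2203]
tcp_rot: [0.001, 1.0, 0.0, -0.0]
contact_force: [-0.3, -2.3, 2.6]
opening: 0.239
finger_force: 79.9
```

Call:
{"name": "carry_out", "arguments": {
  "deltas": [0,0.001,0,0,0,0,0,0.002,0,0,0,0]
}}

```text
time: 18.27
eef_pos: [0.5219, 0.1677, 0.2203]
tcp_rot: [0.001, 1.0, 0.0, -0.0]
contact_force: [0.8, -2.5, 2.6]
opening: 0.241
finger_force: 79.8
```

Call:
{"name": "carry_out", "arguments": {
  "deltas": [0,0.001,0,0,0,0,0,0.002,0,0,0,0]
}}

```text
time: 18.52
eef_pos: [0.522, 0.1684, 0.2205]
tcp_rot: [0.001, 1.0, -0.002, -0.001]
contact_force: [-0.3, -6.6, 3.2]
opening: 0.243
finger_force: 80.0
```

Call:
{"name": "carry_out", "arguments": {
  "deltas": [0,0.001,0,0,0,0,0,0.002,0,0,0,0]
}}

```text
time: 18.77
eef_pos: [0.522, 0.1696, 0.2206]
tcp_rot: [0.001, 1.0, -0.003, -0.001]
contact_force: [-0.9, -8.6, 4.5]
opening: 0.243
finger_force: 80.0
```

```bash
python3 w.py w9 stop_face; python3 m8.py w9
```

```text
t 18.77 pos [0.522  0.1696 0.2206] yaw 3.1393 F [-0.9 -8.6  4.5] open 0.243
shift [0. 0. 0.] turn [-0.0053 -0.0015 -0.0907] norm 0.0
stop_face 0.69 339 232 [0.516 0.204 0.173]
stop_face 0.46 285 250 [0.517 0.17  0.199]
yellow 261 [0.5243 0.1313 0.1558] y@.161 [0.1257 0.1323 0.1398] x [0.5182 0.5225 0.5276]
[ 0.2 -7.9  4.2] [-1.79  0.04  0.02]
```

Call:
{"name": "carry_out", "arguments": {
  "deltas": [0,0.001,0,0,0,0,0,0.002,0,0,0,0]
}}

```text
time: 19.12
eef_pos: [0.522, 0.1708, 0.2207]
tcp_rot: [0.001, 1.0, -0.004, -0.001]
contact_force: [-0.3, -10.3, 5.3]
opening: 0.241
finger_force: 80.0
```

Call:
{"name": "carry_out", "arguments": {
  "deltas": [0,0.0008,0,0,0,0,0,0.0015,0,0,0,0]
}}

```text
time: 19.38
eef_pos: [0.522, 0.1721, 0.2205]
tcp_rot: [0.001, 1.0, -0.004, -0.001]
contact_force: [-0.7, -11.6, 4.8]
opening: 0.239
finger_force: 80.1
```

```bash
python3 w.py w9; python3 m8.py w9
```

```text
t 19.38 pos [0.522  0.1721 0.2205] yaw 3.139 F [ -0.7 -11.6   4.8] open 0.239
shift [0. 0. 0.] turn [-0.0072 -0.0019 -0.091 ] norm 0.0
yellow 294 [0.5246 0.1323 0.1605] y@.161 [0.125  0.1324 0.1399] x [0.5196 0.5246 0.529 ]
[  0.7 -11.3   5.1] [-2.2   0.11 -0.03]
```

Call:
{"name": "carry_out", "arguments": {
  "deltas": [0,-0.001,0,0,0,0,0,-0.003,0,0,0,0,0,-0.003,0,0,0,0]
}}

```text
time: 19.8
eef_pos: [0.5219, 0.171, 0.2203]
tcp_rot: [0.002, 1.0, -0.001, -0.001]
contact_force: [1.3, -6.5, 2.9]
opening: 0.243
finger_force: 79.9
```

```bash
python3 w.py w9; python3 m8.py w9
python3 -c "
import cv2,numpy as np
im=np.load('w9.npz')['im'];cv2.imwrite('pics/c9.png',cv2.resize(im[130:350,160:440],None,fx=2.7,fy=2.7,interpolation=2)[:,:,::-1])"
```

```text
t 19.8 pos [0.5219 0.171  0.2203] yaw 3.1381 F [ 1.3 -6.5  2.9] open 0.243
shift [0. 0. 0.] turn [-0.0017 -0.0013 -0.0918] norm 0.0
yellow 292 [0.5245 0.1321 0.1603] y@.161 [0.1249 0.1322 0.1399] x [0.5194 0.5244 0.5295]
[ 0.3 -5.6  2.8] [-1.05 -0.06 -0.04]
```

View pics/c9.png

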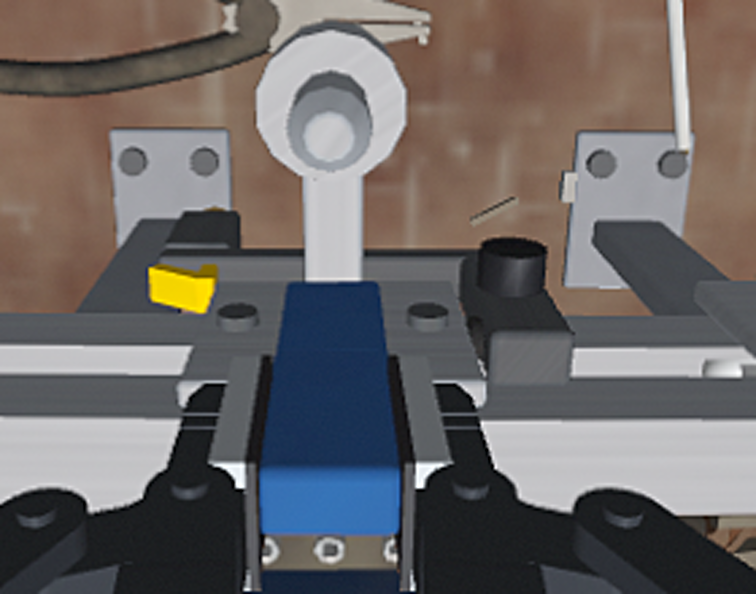

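Call:
{"name": "carry_out", "arguments": {
  "deltas": [0,-0.001,0,0,0,0,0,-0.002,0,0,0,0,0,-0.002,0,0,0,0]
}}

```text
time: 20.23
eef_pos: [0.5219, 0.1705, 0.2202]
tcp_rot: [0.002, 1.0, 0.001, -0.0]
contact_force: [-0.9, -2.0, 2.0]
opening: 0.242
finger_force: 79.8
```

Call:
{"name": "carry_out", "arguments": {
  "deltas": [0,0,0,0,0,0,0,0,0,0,0,0,0,0,0,0,0,0,0,0,0,0,0,0],
  "grip": 45
}}

```text
time: 20.72
eef_pos: [0.5218, 0.1702, 0.2202]
tcp_rot: [0.001, 1.0, 0.0, -0.001]
contact_force: [-0.1, 0.4, 0.3]
opening: 0.448
finger_force: 0.0
```

```bash
python3 w.py w10; python3 m8.py w10; python3 m6.py w10;python3 -c "
from h import *
plan([.5219,.17,.30],3.139)"
```

```text
t 20.73 pos [0.5218 0.1702 0.2202] yaw 3.1388 F [-0.1  0.4  0.3] open 0.448
shift [0. 0. 0.] turn [ 0.0004 -0.0011 -0.0912] norm 0.0
yellow 290 [0.5245 0.1318 0.1602] y@.161 [0.1247 0.1319 0.1394] x [0.5197 0.5243 0.5294]
[-0.1 -0.3  0.1] [-0.04 -0.06 -0.03]
[ 249  294   52   26 1233] [274.72830495 306.45174371]
tab top ctr tool [[ 0.00441065 -0.00417204 -0.0322    ]] y edges [-0.01465319  0.00611884]
row edges x [ 0.01035117 -0.00176954]
shoulder ell (281.84674072265625, 168.4346160888672) (52.43640899658203, 82.26834106445312)
shoulder tool (z=+.0258) [[ 0.04960768 -0.001362    0.0258    ]]
t 20.77 pos [0.5218 0.1702 0.2203] yaw 3.1388 F [-0.1 -0.3  0.1] open 0.452
shift [ 0.     -0.0002 -0.0797] turn [ 0.0003 -0.001  -0.0002] norm 0.08
```

Call:
{"name": "carry_out", "arguments": {
  "deltas": [0,0.0,-0.02,0,0,0,0,0.0,-0.06,0,0,0,0,0,-0.1,0,0,0,0.03,0,-0.11,0,0,0,0.03,0,-0.11,0,0,0]
}}

```text
time: 21.4
eef_pos: [0.492, 0.1705, 0.3339]
tcp_rot: [0.001, 1.0, 0.001, 0.002]
contact_force: [0.7, 0.3, -0.7]
opening: 0.454
finger_force: 0.0
```

```bash
python3 w.py w11 hanger_seat; python3 m8.py w11; python3 - <<'E'
from h import *
f=np.load('w11.npz');im=f['im'];T=f['T'];C=cloud('wrist',f['d'],T)
c0=proj('wrist',[[.4715,.169,.195]],T)[0];print('expected',c0)
g=cv2.cvtColor(im,cv2.COLOR_RGB2GRAY);x,y=(c0-40).astype(int);x=max(x,0);y=max(y,0)
c=cv2.HoughCircles(cv2.resize(g[y:y+80,x:x+80],None,fx=4,fy=4,interpolation=cv2.INTER_CUBIC),cv2.HOUGH_GRADIENT_ALT,1.2,5,param1=150,param2=.6,minRadius=15,maxRadius=110)
for q in (c[0][:8] if c is not None else []):
    q=q/4;uv=[[q[0]-.4+x,q[1]-.4+y]];print(np.round(uv,1),q[2].round(1),'@.195',onz('wrist',uv,.195,T)[0].round(4),'@.224',onz('wrist',uv,.224,T)[0].round(4))
k=(abs(C[...,0]-.4715)<.03)&(abs(C[...,1]-.169)<.03)&(C[...,2]>.15)
P=C[k];print('top pts',P[P[:,2]>np.percentile(P[:,2],97)].mean(0))
plan([.4835,-.386,.28],3.139)
E
```

```text
t 21.4 pos [0.492  0.1705 0.3339] yaw 3.1393 F [ 0.7  0.3 -0.7] open 0.454
shift [0. 0. 0.] turn [ 0.0008  0.0049 -0.0907] norm 0.0
hanger_seat 0.68 284 225 [0.517 0.171 0.19 ]
yellow 135 [0.5242 0.1318 0.1602] y@.161 [0.1239 0.1319 0.1402] x [0.5191 0.5246 0.529 ]
[0.2 0.6 0.3] [-0.03  0.04 -0.07]
expected [281.67032632 178.17682452]
[[281.4 179.6]] 18.1 @.195 [0.4728 0.1688 0.195 ] @.224 [0.4665 0.1688 0.224 ]
[[255.3 149.9]] 11.7 @.195 [0.4467 0.1464 0.195 ] @.224 [0.4431 0.1487 0.224 ]
[[277.5 178.4]] 12.5 @.195 [0.4717 0.1653 0.195 ] @.224 [0.4656 0.1657 0.224 ]
[[265.5 200. ]] 11.8 @.195 [0.4915 0.1543 0.195 ] @.224 [0.4833 0.1559 0.224 ]
[[280.2 183.5]] 10.0 @.195 [0.4763 0.1677 0.195 ] @.224 [0.4697 0.1678 0.224 ]
[[281.4 179.6]] 8.9 @.195 [0.4728 0.1688 0.195 ] @.224 [0.4665 0.1688 0.224 ]
[[280.2 183.5]] 5.0 @.195 [0.4763 0.1677 0.195 ] @.224 [0.4697 0.1678 0.224 ]
[[280.2 183.5]] 7.4 @.195 [0.4763 0.1677 0.195 ] @.224 [0.4697 0.1678 0.224 ]
top pts [0.4723663  0.16913103 0.42787501]
t 21.5 pos [0.4923 0.1702 0.3311] yaw 3.1388 F [0.2 0.6 0.3] open 0.447
shift [ 0.0072 -0.5562  0.0509] turn [ 0.0003  0.0008 -0.0002] norm 0.559
```

Call:
{"name": "carry_out", "arguments": {
  "deltas": [0.001,-0.055,0,0,0,0,0.002,-0.115,0,0,0,0,0.003,-0.175,0.01,0,0,0,0.004,-0.235,0.02,0,0,0,0.005,-0.295,0.03,0,0,0],
  "grip": 90
}}

```text
time: 22.12
eef_pos: [0.486, -0.127, 0.2992]
tcp_rot: [0.002, 1.0, 0.0, -0.001]
contact_force: [0.4, -0.3, -0.8]
opening: 0.899
finger_force: 0.0
```

Call:
{"name": "carry_out", "arguments": {
  "deltas": [0.0,-0.06,0.01,0,0,0,0.001,-0.12,0.03,0,0,0,0.002,-0.18,0.06,0,0,0,0.002,-0.24,0.09,0,0,0,0.002,-0.26,0.12,0,0,0]
}}

```text
time: 22.75
eef_pos: [0.4829, -0.3883, 0.1786]
tcp_rot: [0.003, 1.0, -0.0, -0.0]
contact_force: [0.1, -0.2, 0.1]
opening: 0.901
finger_force: 0.0
```

```bash
cat > b.py <<'E'
from h import *
import sys
st=ctrl.get_state();T=T_cw('wrist',st);im,d=ctrl.read_camera('wrist');np.savez('wb.npz',im=im,d=d,T=T)
r=ctrl.find_in('wrist','bearing_center');print([(np.round(q['uv'],1).tolist(),round(q['score'],2)) for q in r[:2]])
c0=proj('wrist',[[.4835,-.386,.015]],T)[0];print('exp',c0)
g=cv2.cvtColor(im,cv2.COLOR_RGB2GRAY);x,y=np.maximum((c0-70).astype(int),0)
c=cv2.HoughCircles(cv2.resize(g[y:y+140,x:x+140],None,fx=3,fy=3,interpolation=cv2.INTER_CUBIC),cv2.HOUGH_GRADIENT_ALT,1.2,5,param1=150,param2=.6,minRadius=15,maxRadius=200)
for q in (c[0][:8] if c is not None else []):
    q=q/3;uv=[[q[0]-.33+x,q[1]-.33+y]];print(np.round(uv,1),q[2].round(1),'@.015',onz('wrist',uv,.015,T)[0].round(4))
plan([.4835,-.3847,.1],3.139,st)
E
python3 b.py
```

```text
[([282.4, 196.7], 0.6)]
exp [285.78491158 195.19849934]
[[285.9 195.1]] 21.5 @.015 [ 0.4834 -0.3859  0.015 ]
[[285.9 195.1]] 26.8 @.015 [ 0.4834 -0.3859  0.015 ]
[[285.9 195.1]] 15.2 @.015 [ 0.4834 -0.3859  0.015 ]
[[285.9 195.1]] 10.9 @.015 [ 0.4834 -0.3859  0.015 ]
t 22.75 pos [ 0.4829 -0.3883  0.1786] yaw 3.136 F [ 0.1 -0.2  0.1] open 0.901
shift [-0.0007  0.0036  0.0786] turn [-0.0001 -0.0009 -0.003 ] norm 0.079
```

Call:
{"name": "carry_out", "arguments": {
  "deltas": [-0.0007,0.0036,0.05,0,0,-0.003,-0.0007,0.0036,0.1,0,0,-0.003,-0.0007,0.0036,0.14,0,0,-0.003,-0.0007,0.0036,0.16,0,0,-0.003,-0.0007,0.0036,0.16,0,0,-0.003]
}}

```text
time: 23.48
eef_pos: [0.4836, -0.3802, 0.0193]
tcp_rot: [-0.0, 1.0, 0.001, -0.001]
contact_force: [0.7, 0.6, 0.6]
opening: 0.897
finger_force: 0.0
```

```bash
python3 -c "
from h import *
plan([.4834,-.3846,.002],3.139)"
```

```text
t 23.48 pos [ 0.4836 -0.3802  0.0193] yaw -3.1411 F [0.7 0.6 0.6] open 0.897
shift [ 0.0001 -0.0044  0.0173] turn [ 0.0022 -0.0026  0.0031] norm 0.018
```

Call:
{"name": "carry_out", "arguments": {
  "deltas": [0,-0.002,0.004,0,0,0.003,0,-0.004,0.009,0,0,0.003,0,-0.0044,0.014,0,0,0.003,0,-0.0044,0.017,0,0,0.003,0,-0.0044,0.017,0,0,0.003]
}}

```text
time: 24.1
eef_pos: [0.4836, -0.3854, 0.003]
tcp_rot: [0.001, 1.0, 0.0, -0.001]
contact_force: [-1.5, -0.2, -0.5]
opening: 0.903
finger_force: 0.0
```

Call:
{"name": "carry_out", "arguments": {
  "deltas": [0,0,0,0,0,0,0,0,0,0,0,0,0,0,0,0,0,0,0,0,0,0,0,0],
  "grip": 0,
  "grip_force": 40
}}

```text
time: 24.6
eef_pos: [0.4842, -0.386, 0.0039]
tcp_rot: [0.001, 1.0, -0.0, 0.0]
contact_force: [-0.9, 0.0, 2.7]
opening: 0.577
finger_force: 41.9
```

```bash
python3 -c "
from h import *
plan([.4834,-.3846,.002],3.139)"
```

```text
t 24.6 pos [ 0.4842 -0.386   0.0039] yaw 3.1387 F [-0.9  0.   2.7] open 0.577
shift [0.0008 0.0014 0.0019] turn [-0.0008  0.0001 -0.0003] norm 0.003
```

Call:
{"name": "carry_out", "arguments": {
  "deltas": [0,0,-0.01,0,0,0,0,0,-0.06,0,0,0,0,0.0,-0.12,0,0,0,0,0.0,-0.18,0,0,0,0,0.0,-0.24,0,0,0]
}}

```text
time: 25.22
eef_pos: [0.4835, -0.385, 0.245]
tcp_rot: [0.001, 1.0, 0.0, -0.001]
contact_force: [1.1, -1.4, -0.5]
opening: 0.583
finger_force: 42.1
```

Call:
{"name": "carry_out", "arguments": {
  "deltas": [0,0.05,-0.03,0,0,0,0.001,0.11,-0.06,0,0,0,0.002,0.17,-0.08,0,0,0,0.004,0.23,-0.08,0,0,0,0.006,0.29,-0.08,0,0,0]
}}

```text
time: 25.85
eef_pos: [0.4782, -0.0937, 0.3238]
tcp_rot: [0.002, 1.0, 0.0, -0.0]
contact_force: [-0.5, -0.3, 0.0]
opening: 0.58
finger_force: 42.1
```

```bash
python3 -c "
from h import *
plan([.4735,.17,.30],3.139)"
```

```text
t 25.85 pos [ 0.4782 -0.0937  0.3238] yaw 3.1381 F [-0.5 -0.3  0. ] open 0.58
shift [0.0057 0.2637 0.0238] turn [ 0.0001 -0.     -0.0009] norm 0.265
```

Call:
{"name": "carry_out", "arguments": {
  "deltas": [0.001,0.055,0,0,0,0,0.002,0.115,0,0,0,0,0.004,0.175,0,0,0,0,0.005,0.235,0.01,0,0,0,0.0057,0.2637,0.0238,0,0,0]
}}

```text
time: 26.48
eef_pos: [0.4731, 0.1708, 0.2997]
tcp_rot: [-0.0, 1.0, 0.0, -0.0]
contact_force: [0.4, -0.2, -0.9]
opening: 0.583
finger_force: 42.1
```

Call:
{"name": "carry_out", "arguments": {
  "deltas": [0,0,0,0,0,0,0,0,0,0,0,0]
}}

```text
time: 26.72
eef_pos: [0.4739, 0.1675, 0.2998]
tcp_rot: [0.001, 1.0, -0.0, -0.0]
contact_force: [0.6, -0.6, -0.4]
opening: 0.578
finger_force: 42.1
```

```bash
python3 w.py wc bearing_center hanger_seat; python3 - <<'E'
from h import *
f=np.load('wc.npz');im=f['im'];T=f['T'];z=ctrl.get_state()['eef_pos'][2]+.0036
H=np.array(ctrl.camera_model('wrist')['hand_eye']);p=ctrl.get_state()['eef_pos']
print(proj('wrist',[[0,-.0013,-.0036-.0075]],H),proj('wrist',[[.4735,.1688,.193],[.4697,.1678,.224]],T))
cv2.imwrite('pics/wc2.png',cv2.resize(im[170:420,140:430],None,fx=2.3,fy=2.3,interpolation=2)[:,:,::-1])
E
```

```text
t 26.73 pos [0.4739 0.1675 0.2998] yaw 3.1386 F [ 0.6 -0.6 -0.4] open 0.578
shift [0. 0. 0.] turn [-0.0004 -0.001  -0.0914] norm 0.0
bearing_center 0.63 282 289 [0.513 0.166 0.247]
hanger_seat 0.94 288 215 [0.468 0.171 0.22 ]
[[281.9629057  288.46288709]] [[285.32729855 211.68319565]
 [284.30673895 219.62293673]]
```

View pics/wc2.png

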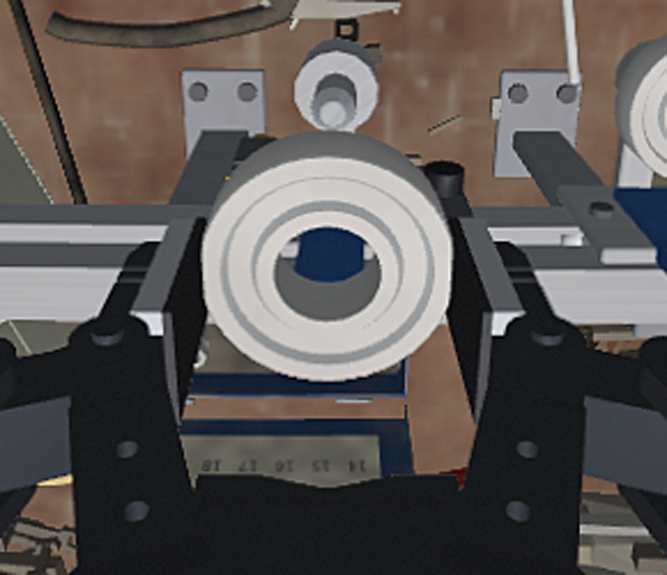

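```bash
python3 -c "
from h import *
plan([.471,.1698,.235],3.139)"
```

```text
t 26.88 pos [0.4744 0.167  0.3003] yaw 3.1369 F [ 0.1  0.3 -1. ] open 0.584
shift [0.0034 0.0028 0.0653] turn [ 0.0001  0.0003 -0.0021] norm 0.065
```

Call:
{"name": "carry_out", "arguments": {
  "deltas": [0.0025,0.001,0.015,0,0,0,0.0025,0.001,0.03,0,0,0,0.0025,0.001,0.045,0,0,0,0.0025,0.001,0.055,0,0,0,0.0025,0.001,0.055,0,0,0]
}}

```text
time: 27.5
eef_pos: [0.4708, 0.1689, 0.2432]
tcp_rot: [0.001, 1.0, -0.0, -0.002]
contact_force: [-0.5, 0.3, -1.3]
opening: 0.583
finger_force: 42.1
```

```bash
python3 -c "
from h import *
ctrl.read_camera('wrist')
plan([.471,.1698,.203],3.139)"
```

```text
t 27.55 pos [0.4713 0.1691 0.2442] yaw 3.1388 F [ 0.   0.4 -1.5] open 0.589
shift [0.0003 0.0007 0.0412] turn [ 0.     -0.0016 -0.0002] norm 0.041
```

Call:
{"name": "carry_out", "arguments": {
  "deltas": [0.0003,0.0005,0.006,0,0,0,0.0003,0.0005,0.012,0,0,0,0.0003,0.0005,0.018,0,0,0,0.0003,0.0005,0.024,0,0,0,0.0003,0.0005,0.03,0,0,0]
}}

```text
time: 28.18
eef_pos: [0.4711, 0.1695, 0.2142]
tcp_rot: [0.001, 1.0, 0.0, -0.0]
contact_force: [0.1, 0.3, -0.7]
opening: 0.584
finger_force: 42.1
```

Call:
{"name": "carry_out", "arguments": {
  "deltas": [0,0,0.003,0,0,0,0,0,0.006,0,0,0,0,0,0.009,0,0,0]
}}

```text
time: 28.55
eef_pos: [0.4712, 0.1696, 0.2056]
tcp_rot: [0.001, 1.0, 0.0, -0.0]
contact_force: [0.3, 0.1, -1.1]
opening: 0.582
finger_force: 42.1
```

Call:
{"name": "carry_out", "arguments": {
  "deltas": [0,0,0.0015,0,0,0,0,0,0.003,0,0,0,0,0,0.0045,0,0,0]
}}

```text
time: 28.92
eef_pos: [0.4712, 0.1695, 0.2012]
tcp_rot: [0.001, 1.0, 0.0, -0.0]
contact_force: [0.3, 0.3, -1.0]
opening: 0.58
finger_force: 42.1
```

Call:
{"name": "carry_out", "arguments": {
  "deltas": [0,0,0.001,0,0,0,0,0,0.002,0,0,0]
}}

```text
time: 29.18
eef_pos: [0.4711, 0.1696, 0.1991]
tcp_rot: [0.001, 1.0, 0.0, -0.0]
contact_force: [0.2, -0.1, -0.7]
opening: 0.584
finger_force: 42.1
```

Call:
{"name": "carry_out", "arguments": {
  "deltas": [0,0,0.001,0,0,0,0,0,0.002,0,0,0]
}}

```text
time: 29.42
eef_pos: [0.4711, 0.1695, 0.1971]
tcp_rot: [0.001, 1.0, 0.0, -0.0]
contact_force: [-0.8, 0.0, -0.4]
opening: 0.585
finger_force: 42.1
```

Call:
{"name": "carry_out", "arguments": {
  "deltas": [0,0,0.001,0,0,0,0,0,0.002,0,0,0]
}}

```text
time: 29.68
eef_pos: [0.4711, 0.1696, 0.1951]
tcp_rot: [0.001, 1.0, 0.0, -0.001]
contact_force: [-1.4, -0.8, 1.7]
opening: 0.578
finger_force: 42.3
```

Call:
{"name": "carry_out", "arguments": {
  "deltas": [0,0,0,0,0,0,0,0,0,0,0,0,0,0,0,0,0,0,0,0,0,0,0,0],
  "grip": 75
}}

```text
time: 30.18
eef_pos: [0.4712, 0.1696, 0.1952]
tcp_rot: [0.001, 1.0, 0.0, -0.0]
contact_force: [0.1, -0.4, -0.0]
opening: 0.749
finger_force: 0.0
```

Call:
{"name": "carry_out", "arguments": {
  "deltas": [0,0,-0.01,0,0,0,0,0,-0.04,0,0,0,0,0,-0.08,0,0,0,0.01,0,-0.12,0,0,0,0.03,0,-0.14,0,0,0]
}}

```text
time: 30.8
eef_pos: [0.442, 0.1697, 0.3389]
tcp_rot: [0.002, 1.0, 0.0, 0.002]
contact_force: [-0.3, -0.4, 0.3]
opening: 0.75
finger_force: 0.0
```

Call:
{"name": "carry_out", "arguments": {
  "deltas": [0,0,0,0,0,0,0,0,0,0,0,0]
}}

```text
time: 31.05
eef_pos: [0.4412, 0.1695, 0.3344]
tcp_rot: [0.001, 1.0, -0.0, -0.001]
contact_force: [-0.2, 0.4, -0.4]
opening: 0.755
finger_force: 0.0
```

```bash
python3 w.py wd bearing_center hanger_seat hanger_grip; python3 m8.py wd; python3 - <<'E'
from h import *
f=np.load('wd.npz');im=f['im'];T=f['T'];C=cloud('wrist',f['d'],T)
c0=proj('wrist',[[.4705,.1688,.208]],T)[0];print('exp',c0)
g=cv2.cvtColor(im,cv2.COLOR_RGB2GRAY);x,y=np.maximum((c0-60).astype(int),0)
c=cv2.HoughCircles(cv2.resize(g[y:y+120,x:x+120],None,fx=3,fy=3,interpolation=cv2.INTER_CUBIC),cv2.HOUGH_GRADIENT_ALT,1.2,5,param1=150,param2=.6,minRadius=12,maxRadius=150)
for q in (c[0][:8] if c is not None else []):
    q=q/3;uv=[[q[0]-.33+x,q[1]-.33+y]];print(np.round(uv,1),q[2].round(1),'@.208',onz('wrist',uv,.208,T)[0].round(4),'@.224',onz('wrist',uv,.224,T)[0].round(4))
# ring plane (bearing top): pts 15..24 mm from centre
r=np.hypot(C[...,0]-.4705,C[...,1]-.1688);k=(r>.015)&(r<.023)&(C[...,2]>.18)&(C[...,2]<.24)
P=C[k];A=np.c_[P[:,:2]-[.4705,.1688],np.ones(len(P))];s=np.linalg.lstsq(A,P[:,2],rcond=None)[0];res=P[:,2]-A@s
k=abs(res)<.003;s=np.linalg.lstsq(A[k],P[k,2],rcond=None)[0];print('bearing top plane slopes,z',s.round(4),k.sum(),np.std(res[k]).round(4))
E
```

```text
t 31.05 pos [0.4412 0.1695 0.3344] yaw 3.1386 F [-0.2  0.4 -0.4] open 0.755
shift [0. 0. 0.] turn [ 0.     -0.0014 -0.0914] norm 0.0
bearing_center 0.27 253 266 [0.522 0.137 0.164]
hanger_seat 0.56 284 280 [0.516 0.17  0.204]
hanger_grip 0.74 283 281 [0.517 0.169 0.206]
yellow 114 [0.5245 0.132  0.1604] y@.161 [0.1245 0.132  0.1396] x [0.5197 0.5245 0.5294]
[ 0.5  0.2 -0.3] [-0.01  0.02  0.01]
exp [282.83773541 236.77567209]
[[281.7 233.7]] 22.7 @.208 [0.4675 0.1678 0.208 ] @.224 [0.4613 0.1678 0.224 ]
[[281.7 233.7]] 28.5 @.208 [0.4675 0.1678 0.208 ] @.224 [0.4613 0.1678 0.224 ]
[[294.9 226.5]] 39.3 @.208 [0.4607 0.1795 0.208 ] @.224 [0.4549 0.1788 0.224 ]
[[266.1 220.5]] 42.2 @.208 [0.455  0.1541 0.208 ] @.224 [0.4495 0.1549 0.224 ]
[[286.5 220.1]] 36.0 @.208 [0.4547 0.172  0.208 ] @.224 [0.4492 0.1718 0.224 ]
[[281.7 233.7]] 16.4 @.208 [0.4675 0.1678 0.208 ] @.224 [0.4613 0.1678 0.224 ]
[[290.1 219.7]] 40.2 @.208 [0.4544 0.1752 0.208 ] @.224 [0.4489 0.1748 0.224 ]
[[263.7 233.7]] 35.1 @.208 [0.4675 0.1517 0.208 ] @.224 [0.4612 0.1527 0.224 ]
bearing top plane slopes,z [0.0742 0.062  0.2051] 1135 0.0011
```

```bash
cat > pl.py <<'E'
from h import *
import sys
def plane(C,c,r0,r1,z0,z1,name):
    r=np.hypot(C[...,0]-c[0],C[...,1]-c[1]);k=(r>r0)&(r<r1)&(C[...,2]>z0)&(C[...,2]<z1);P=C[k]
    A=np.c_[P[:,:2]-c,np.ones(len(P))];ok=np.ones(len(P),bool)
    for _ in range(6):
        s=np.linalg.lstsq(A[ok],P[ok,2],rcond=None)[0];res=P[:,2]-A@s;ok=abs(res)<max(.0012,2*np.std(res[ok]))*(1 if _<4 else .8)
    print(name,s.round(4),ok.sum(),len(P),res[ok].std().round(4))
f=np.load('w11.npz');plane(cloud('wrist',f['d'],f['T']),np.array([.4712,.1688]),.0095,.0135,.185,.202,'w11 shoulder')
st=ctrl.get_state();Z=0
T=T_cw('wrist',st)
for i in range(4): 
    im,d=ctrl.read_camera('wrist');Z=Z+d/4
C=cloud('wrist',Z,T);np.savez('we.npz',im=im,d=Z,T=T)
plane(C,np.array([.4687,.1678]),.015,.0245,.195,.216,'bearing top')
r=(abs(C[...,0]-.5415)<.009)&(abs(C[...,2]-.212)<.006)&(abs(C[...,1]-.17)>.05)&(abs(C[...,1]-.17)<.15);P=C[r];print('rail top',np.linalg.lstsq(np.c_[P[:,:2]-[.5415,.17],np.ones(len(P))],P[:,2],rcond=None)[0].round(4))
# spindle tip and plate ends
k=(np.hypot(C[...,0]-.4687,C[...,1]-.1678)<.006);P=C[k];print('tip region',np.percentile(P[:,2],[10,50,90,98]).round(4))
for n,q in(('plate -y',(.14,.155)),('plate +y',(.185,.198))):
    k=(C[...,1]>q[0])&(C[...,1]<q[1])&(C[...,0]>.518)&(C[...,0]<.531)&(C[...,2]>.19)&(C[...,2]<.225);P=C[k];print(n,len(P),np.median(P,0).round(4) if len(P) else '')
E
python3 pl.py
```

```text
w11 shoulder [0.068  0.0513 0.1914] 252 312 0.0005
bearing top [0.0555 0.0563 0.2048] 1251 1389 0.0009
rail top [ 0.0102 -0.0017  0.2118]
tip region [0.0123 0.2135 0.2198 0.2203]
plate -y 249 [0.5215 0.1473 0.2059]
plate +y 212 [0.5218 0.1912 0.2075]
```

```bash
python3 -c "
from plant import ctrl
print(ctrl.sign_off())"
```

```text
the job is handed in; nothing more can be done
None
```

I've handed the job in. The hanger is in the rail with the latch sprung up behind it, and the bearing is on the spindle, lying parallel to its shoulder (about 1.4 mm lower than expected by depth camera); I have no verdict back yet.

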